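Lay the last marble slat in the setting bed

TASK

Push the loose marble slat along its open-ended tray until its tongue sticks right out over the open end, pick it up by the tongue, set it down flat across the middle of the concrete block and let go. Take it up again by its plain end and lay it in the empty bay of the setting bed, tongue first, pushed in under the keeper bar until the plain end is flush with the bed's front edge. Do not drop the slat onto the table, and leave all the other things on the table where they are.

Things in the scene. Friction and masses are not known exactly. Their poses are not given: they have to be found in the camera images.
- slat: the loose marble slat, 6 mm thick, 130 mm long in all: a body 100 x 60 mm with, centred on one end, a tongue 30 mm long and 40 mm wide. About 120 g. Origin: centre of its underside at mid-length; it balances 5 mm from there towards the plain end. x points to the tongue, z up. Starts flat in the tray, tongue 12 to 56 mm short of the open end
- tongue_tip (a point): middle of the slat's tongue end face (mid-thickness)
- plain_end (a point): middle of the slat's other, plain 60 mm end face (mid-thickness)
- tray: fixed plywood tray, 240 mm long (x), 94 wide: deck top 45 mm above the table, side strips 12 mm wide rise 12 mm above the deck and leave a channel 70 mm wide (no room for fingers beside the slat's body). Its -x end is open; a strip 8 mm thick, 12 high closes the +x end. Origin: under its centre, at table height; x along the channel
- tray_lip (a point): middle of the tray's open end edge, at deck height (45 mm). At the start 46 to 90 mm of channel are free behind the slat's plain end: room for shut fingertips to push it from behind
- block: fixed concrete block, 44 mm (x) by 80 mm (y), 70 mm high. Origin: centre of its underside. The slat is to lie across it, along the block's 44 mm direction (either way round), so that both its ends overhang
- bed: fixed plywood setting bed, 150 mm deep (x), 176 wide (y), deck top 45 mm above the table; front edge at x = -75 mm. Battens 12 mm wide, 12 high, along x at y = -82, 0 and 82 mm bound two bays 70 mm wide, open to the front. An aluminium keeper bar, 20 mm deep, 8 high, lies across on the battens at x = 31 to 51 mm, its underside 12 mm above the deck. Origin: under its centre
- bay: the empty one of the bed's two bays (centred on y = -41 or 41 mm of the bed): a flat grey patch, 128 x 64 mm, no thickness to feel. Origin on the deck, 65 mm behind the front edge, mid-width, where the slat's origin belongs; x points into the bay. The keeper bar spans 106 to 126 mm behind the front edge
- bay_front (a point): middle of the empty bay's front edge (the bed's front edge), at deck height
- filled: the fixed slat that fills the other bay, origin and axes as those of the loose slat
- fragment: bystander: loose square of mosaic 70 x 70 x 14 mm; origin under its centre
- glue: bystander: loose white bottle, 48 mm across and 150 mm high; origin under its centre
- round_tub: bystander: loose white tub, 124 mm across and 70 mm high; origin under its centre
- red_tub: bystander: loose red box, 138 x 98 x 75 mm; origin under its centre
- pan: bystander: loose small dark pan, 140 mm across, 30 mm high, with a black handle along its x that ends 158 mm from the origin, up to 42 mm high; origin under the pan's centre
- hammer: bystander: loose hammer, 240 mm long along its x, lying flat
- brush: bystander: loose brush, 170 mm long along its x, lying flat
There are look-alikes about, which are no part of the job. What is shaped like the bed but green is not meant.

How it is judged:
On the way, in this order (a step that is already met when the one before it is completed fails the run):
1. the slat lies on the tray with its tongue at least 20 mm out over the open end (x of tongue_tip in the frame of tray_lip below -0.02 m and z of tongue_tip in the frame of tray_lip between -0.004 and 0.01 m and y of tongue_tip in the frame of tray_lip between -0.02 and 0.02 m), for 0.2 s.
2. the slat is lifted off the tray by its tongue (height (world z) of slat above 0.08 m and contact force between slat and tray below 0.02 N and contact force between the fingers and slat above 0.5 N and distance between the grasp point and tongue_tip below 0.055 m), for 0.1 s.
3. the slat lies flat across the block, let go (horizontal distance between slat and block below 0.025 m and height (world z) of slat between 0.066 and 0.075 m and angle between the z axis of slat and the z axis of block, either way round below 0.08 rad and angle between the x axis of slat and the x axis of block, either way round below 0.5 rad and contact force between slat and block above 0.3 N and contact force between the fingers and slat below 0.05 N and linear speed of slat below 0.02 m/s), for 0.2 s.
4. the slat is lifted off the block by its plain end (height (world z) of slat above 0.08 m and contact force between slat and block below 0.02 N and contact force between the fingers and slat above 0.5 N and distance between the grasp point and plain_end below 0.055 m), for 0.1 s.
At the end, for the whole second after the job is handed in: the slat lies flat in the empty bay of the setting bed, its tongue under the keeper bar, its plain end flush with the bed's front edge within 6 mm, released and at rest (x of plain_end in the frame of bay_front between -0.006 and 0.006 m and y of plain_end in the frame of bay_front between -0.009 and 0.009 m and z of plain_end in the frame of bay_front between 0 and 0.007 m and x of tongue_tip in the frame of bay_front above 0.12 m and z of tongue_tip in the frame of bay_front between 0 and 0.007 m and angle between the z axis of slat and the z axis of bed, either way round below 0.05 rad and contact force between the fingers and slat below 0.05 N and linear speed of slat below 0.01 m/s); the robot touches nothing.
It fails at once if the slat falls onto the table (any end lower than 15 mm) (height (world z) of any of slat, tongue_tip, plain_end below 0.015 m).
It fails at once if a bystander is shifted by more than 30 mm (distance of any of fragment, glue, round_tub, red_tub, pan, hammer, brush from where it was at the start of the episode above 0.03 m).
It also fails if it takes over 72 s, if anything falls off the work surface, if the arm or the gripper's body presses on something with over 40 N, if the wrist force passes 120 N, or if a joint passes its speed limit or range.

ROBOT

A 7-joint arm with a two-finger parallel gripper is mounted at the origin on the work surface. World frame = base frame: x ahead of the robot, y to its left, z up, the work surface at z = 0. Lengths are in m, angles in rad, forces in N, time in s.
With the tool pointing down it reaches from about 0.425 to 0.875 m from the base axis. Payload 8.4 kg.
Tool frame: the origin (TCP) lies between the finger pads; the fingertips stand 25 mm ahead of it and the grasp point (between the pads) lies 6 mm ahead of it (bot.tip_extent is the distance from the TCP to the fingertips, in m); z points along the fingers, y is the direction in which the jaws open and shut (so a half turn about z gives the same grasp; the last joint's range is limited). The gripper opens to 85 mm and grips with 20 to 120 N. Pads are 22 mm wide; open, the fingers measure 114 mm over their backs; the gripper's body (76 mm by 85 mm) begins 54 mm behind the grasp point. The pads swing forward as they close: fully open they stand 13 mm farther back than shut.
Start: joints at [1.177, 0.333, 0.04, 1.465, -0.013, 1.343, -0.059], TCP at [0.189, -0.622, 0.256] pointing down, gripper open.
Joint ranges: [-2.58, 2.58], [-0.38, 2.09], [-1.3, 1.39], [0.25, 2.4], [-1.5, 4.64], [0.08, 2.09], [-2.65, 2.65]. Speed limits (rad/s): [2.22, 2.22, 2.79, 2.79, 3.14, 3.14, 3.14].

INTERFACE

Orientations are given as a unit quaternion [w, x, y, z].
In Python, from bench import bot gives the robot as it stands. The module is installed in compiled form; this text tells all that it offers.
- The arm moves only by the tool servo_tool, never from a script. Its argument "increments" is a list of rows, each an object with "slide": the shift along the tool's x, y, z in units of 5 cm (1.0 is 5 cm), a list of three; "turn": the turn, a rotation vector about the tool's x, y, z in units of 0.08 rad (1.0 is 0.08 rad), a list of three. A call has 1 to 10 rows; each row shifts and turns the commanded pose from where the row before left it, along the tool's axes as they then stand; what a row does not reach is not made up. A row lasts 1/8 s, in which the tool goes at most 62.5 mm and 10.7 degrees, less where a joint would pass 70% of its speed; a pose out of reach is approached as far as the arm can. A call with a number of a shift or a turn outside -1 to 1 is refused whole. A call with a gripper value outside its range is refused whole. "grip" is the opening, from 0 (shut) to 1 (fully open), set as the call begins (left out, the last holds). The fingers move at their own pace and stop on an object; "squeeze" is the grip in N (left out, the last holds). Time passes only in rows, so rows that do not move let the fingers close. It gives the time, the measured TCP pose, the force and the opening at its end, in the units of the state.
- bot.observe(): the state, without advancing time (a new reading comes with each control period).
- bot.snapshot(name): name is "side" or "top"; returns the picture (480x640x3 uint8, red, green, blue); there is no depth.
- bot.camera_params(name): a dict with "mtx" (3x3 intrinsics, pixels), "k1" (the pictures are not rectified: a ray, as slopes to the right and down, at radius r is drawn at 1 + k1 r^2 times it, then the intrinsics apply), "rvec" (rotation vector, rad) and "tvec" (3), from world to camera coordinates, as OpenCV has them. Camera axes: x right, y down, z forward; pixel columns grow to the right and rows downward; lengths in m; the calibration is good to about 2 mm. A picture is of the moment at which its call begins. camera_params takes no time and is no camera call.
- bot.close_job(): hands the job in, once; it reports no verdict.
Trained networks look in the newest picture that a camera, given by its name, has taken for a name from the list of things; names that differ only in an ending like _2 or _b are one class to them, and where a whole thing is asked for, a point or a joint stands for the part that bears it (a point fixed in the world has none). Each returns a list of dicts, best first, with "conf" (0 to 1); they miss things now and then, are a little off and sometimes report something else, mostly with a low value. They report only what shows in the picture. A call takes as long as a camera call. They do not tell look-alikes from the thing itself.
- bot.cut_out(label, camera): "pixels" (480x640 bool, what is visible of it) and "position" ([column, row] in pixels, amid what is visible of it).
The state is a dict: "clock": time; "joints": joint angles; "joint_vel": joint speeds; "tau": joint torques, N m; "ee_pos": TCP position; "orientation": TCP orientation; "wrist_force": force on the tool from outside, world axes, zero at the start; "torque": the same for the moment, N m; "opening": finger opening in m.
Only numpy, scipy, OpenCV 4.12 (cv2) and the standard library are available. Lean on these libraries where they do the work, as an engineer would, in place of code of your own. Each camera call takes 0.05 s, during which the arm holds its last target.

## Working session

There is one attempt and no reset: what is moved stays moved. The work goes in short steps, Python scripts to look and compute and a tool call to move; the robot and the scene stay as the last step left them, time stands still between calls to the robot, and variables do not carry over. Pictures are saved under pics/ and viewed, and the job is handed in when it is done.

Besides the shell and the picture viewer there is one more tool, called after "Call:" by a JSON object that holds its "fn" and its "kwargs". servo_tool: Moves the arm, as the interface text tells. Shifts and turns lie within -1 to 1; 1 stands for 5 cm of shift or 0.08 rad of turn. Its arguments: {"type":"object","properties":{"increments":{"type":"array"},"grip":{"type":"number"},"squeeze":{"type":"number"}},"required":["increments"]}

```bash
mkdir -p pics
cat > h.py <<'E'
import numpy as np, cv2
from scipy.spatial.transform import Rotation as R
from bench import bot
def cam(n):
    p=bot.camera_params(n); return np.array(p['mtx'],float),float(p['k1']),cv2.Rodrigues(np.array(p['rvec'],float))[0],np.array(p['tvec'],float).ravel()
def proj(n,P):
    K,k,Rm,t=cam(n); c=np.atleast_2d(P)@Rm.T+t; s=c[:,:2]/c[:,2:]; r2=(s**2).sum(1,keepdims=True); s=s*(1+k*r2)
    return s@K[:2,:2].T+K[:2,2]
def unproj(n,px,z):
    K,k,Rm,t=cam(n); px=np.atleast_2d(np.array(px,float)); d=(px-K[:2,2])@np.linalg.inv(K[:2,:2]).T; s=d.copy()
    for _ in range(30): s=d/(1+k*(s**2).sum(1,keepdims=True))
    ray=np.c_[s,np.ones(len(s))]@Rm; o=-Rm.T@t
    return o+ray*((z-o[2])/ray[:,2])[:,None]
def snap(n,f):
    im=bot.snapshot(n); cv2.imwrite(f'pics/{f}.png',im[:,:,::-1]); return im
def crop(im,f,x0,y0,x1,y1,s):
    cv2.imwrite(f'pics/{f}.png',cv2.resize(im[y0:y1,x0:x1,::-1],None,fx=s,fy=s,interpolation=cv2.INTER_CUBIC))
def st():
    s=bot.observe(); print(s['clock'],np.round(s['ee_pos'],4),np.round(s['orientation'],4),np.round(s['wrist_force'],2),s['opening'],np.round(s['joints'],3)); return s
E
python3 - <<'E'
from h import *
st()
for n in('top','side'):
    snap(n,n+'0'); K,k,Rm,t=cam(n); print(n,K[0,0],k,-Rm.T@t,Rm[2])
E
```

```text
0.0 [ 0.1887 -0.6216  0.2554] [-8.000e-04  9.892e-01  1.468e-01 -2.000e-04] [-1.01  1.36  0.48] 0.08526293523593428 [ 1.177  0.334  0.04   1.466 -0.013  1.343 -0.058]
top 494.727059743834 -0.048037257004650884 [0.30466228 0.00146997 1.2366508 ] [ 0.14280187  0.00146637 -0.98975021]
side 496.58455532073845 -0.04441165009719911 [-0.04348823  0.67328022  0.82378695] [ 0.48016305 -0.57263994 -0.66447494]
```

View pics/top0.png

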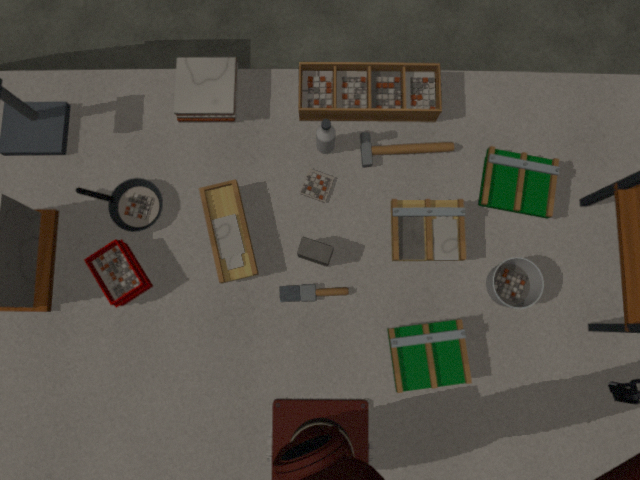

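View pics/side0.png

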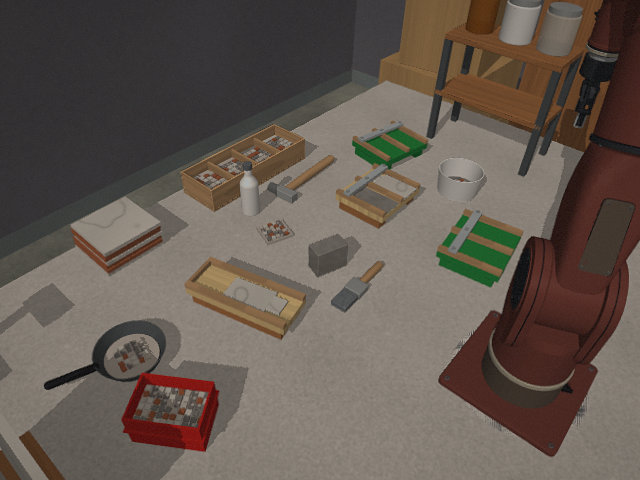

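Run:
```python
from h import *
im=bot.snapshot('top')
np.save('top.npy',im)
crop(im,'t_tray',185,170,285,295,6) if 0 else None
crop(im,'tc1',190,170,290,290,5); crop(im,'tc2',290,190,480,275,4)
M={}
for l in('slat','tray','block','bed','bay','filled','hammer','brush'):
    for d in bot.cut_out(l,'top')[:3]:
        m=d['pixels']; print(l,round(d['conf'],2),np.round(d['position'],1),m.sum())
        M[f"{l}_{int(d['position'][0])}"]=m
np.savez('masks.npz',**M)
```

```text
slat 0.95 [228.6 243.2] 1207
tray 0.82 [229.4 216.5] 2773
block 0.61 [313.7 250.3] 674
bed 0.89 [424.8 214.1] 2305
bed 0.79 [426.3 353.7] 4985
bed 0.66 [518.7 182.5] 4525
bay 0.9 [409.5 235. ] 1153
bay 0.58 [116.8 269.1] 2715
filled 0.96 [444.6 238.1] 1019
filled 0.67 [222.8 218.1] 2813
hammer 0.65 [395.4 149.9] 1280
brush 0.97 [309.3 293.1] 841
brush 0.55 [229.4 237.1] 1182
```

Run:
```python
from h import *
im=bot.snapshot('side'); np.save('side.npy',im)
crop(im,'sc1',180,240,320,345,5); crop(im,'sc2',300,150,440,250,5)
```

```text
(no output)
```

View pics/tc1.png

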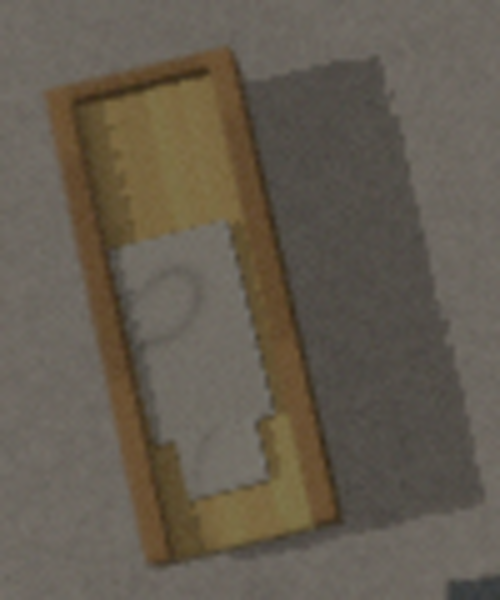

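View pics/tc2.png

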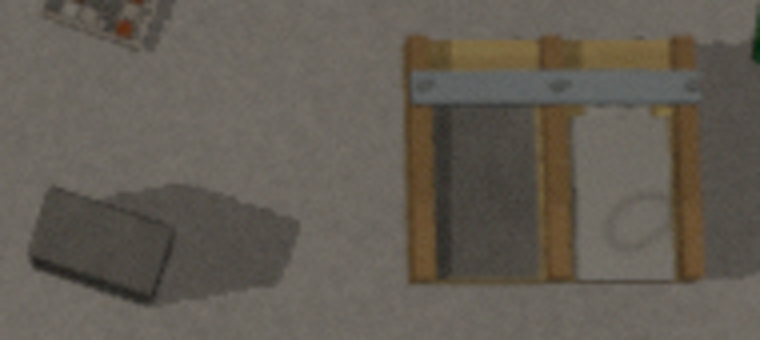

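View pics/sc1.png

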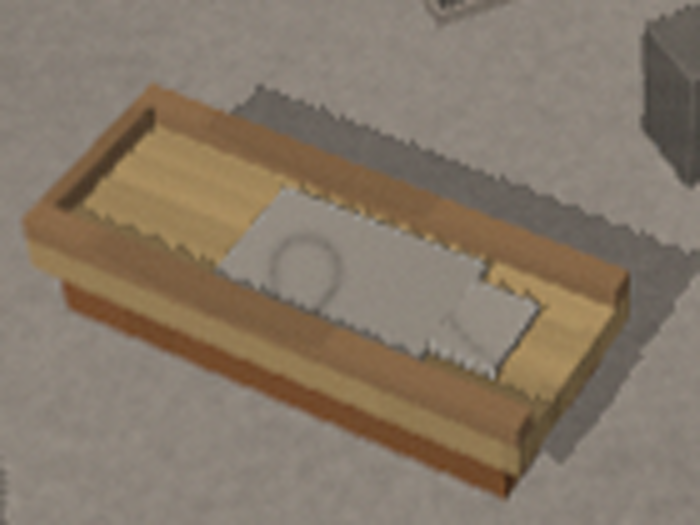

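View pics/sc2.png

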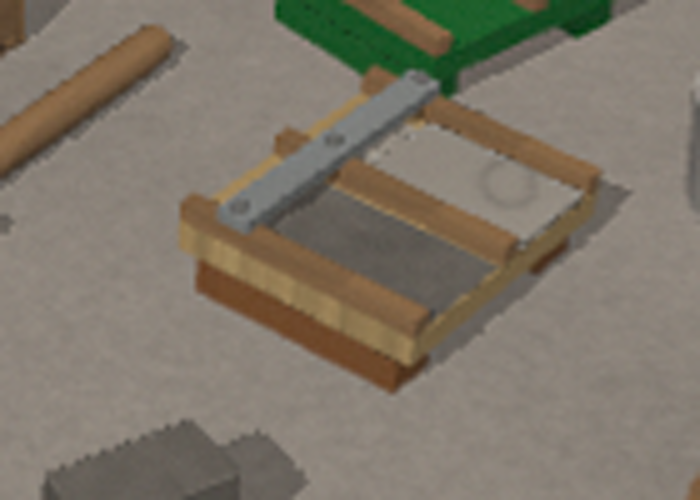

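```bash
cat > fit.py <<'E'
from h import *
from scipy.optimize import least_squares
def fit(obs,g):
    # obs: list of (cam,(px),(mx,my,mz)) ; pose x,y,yaw
    def f(p):
        c,s=np.cos(p[2]),np.sin(p[2]); r=[]
        for n,px,m in obs:
            P=[p[0]+c*m[0]-s*m[1],p[1]+s*m[0]+c*m[1],m[2]]
            r.append(proj(n,P)[0]-px)
        return np.concatenate(r)
    q=least_squares(f,g,x_scale=[.1,.1,1],loss='soft_l1',f_scale=1.0)
    return q.x,np.round(f(q.x).reshape(-1,2),1)
def T(o,s,pts): return [((u+.5)/s-.5+o[0],(v+.5)/s-.5+o[1]) for u,v in pts]
E
python3 - <<'E'
from fit import *
im=np.load('side.npy'); crop(im,'sc3',290,220,390,320,6)
# tray: -x open, toward robot
tc=lambda p:T((190,170),5,p); t2=lambda p:T((290,190),4,p); s1=lambda p:T((180,240),5,p); s2=lambda p:T((300,150),5,p)
# tray x axis points away (up image) => model (+x,+y=left in image)
m=[(.12,.047,.057),(.12,-.047,.057),(-.12,-.047,.057),(-.12,.047,.057)]
o=[('top',p,q) for p,q in zip(tc([(45,92),(232,48),(342,520),(155,567)]),m)]
# side image: which corners: left=( far,+y), right=(near,-y)
o2=[('side',p,q) for p,q in zip(s1([(25,213),(150,87),(628,270),(527,420)]),m)]
for oo in (o,o2,o+o2): print('tray',*fit(oo,[.5,.2,0]))
# slat x points to tongue (-x world): model
m=[(-.065,-.03,.051),(-.065,.03,.051),(.035,.03,.051),(.035,-.03,.051),(.065,.02,.051),(.065,-.02,.051)]
o=[('top',p,q) for p,q in zip(tc([(118,250),(235,220),(272,412),(162,440),(268,480),(195,498)]),m)]
o2=[('side',p,q) for p,q in zip(s1([(220,270),(288,187),(487,262),(540,300),(495,375)]),[m[0],m[1],m[2],m[4],m[5]])]
for oo in (o,o2,o+o2): print('slat',*fit(oo,[.5,.2,3.14]))
m=[(.075,.088,.057),(.075,-.088,.057),(-.075,-.088,.057),(-.075,.088,.057)]
o=[('top',p,q) for p,q in zip(t2([(407,37),(695,37),(703,280),(410,280)]),m)]
o2=[('side',p,q) for p,q in zip(s2([(182,200),(600,178),(428,318),(375,72)]),[m[0],m[2],m[3],m[1]])]
for oo in (o,o2,o+o2): print('bed',*fit(oo,[.5,-.2,0]))
m=[(.022,.04,.07),(.022,-.04,.07),(-.022,-.04,.07),(-.022,.04,.07)]
o=[('top',p,q) for p,q in zip(t2([(52,188),(175,230),(152,293),(30,258)]),m)]
print('block',*fit(o,[.45,0,0]))
E
```

```text
tray [0.52044251 0.22518095 0.25583876] [[ 0.3  0.5]
 [-0.   0. ]
 [ 0.3 -0.3]
 [-0.5 -0.1]]
tray [0.52025226 0.22387338 0.26374201] [[-0.4  1.2]
 [ 0.3 -0.9]
 [ 0.8 -1.2]
 [-0.6  0.6]]
tray [0.52024387 0.22465117 0.25846783] [[ 0.3  0.6]
 [ 0.   0.1]
 [ 0.6 -0.3]
 [-0.2  0. ]
 [-0.6  1.1]
 [ 0.3 -0.9]
 [ 0.5 -0.8]
 [-1.2  1. ]]
slat [0.49379398 0.22002676 3.38659031] [[-0.4 -0.7]
 [ 0.1 -0.4]
 [ 1.4  0.5]
 [-0.7  0.7]
 [ 0.9 -0.2]
 [-0.7  0.1]]
slat [0.49103652 0.21996532 3.39486844] [[-2.   0.9]
 [ 0.2 -0.9]
 [ 0.7  0.1]
 [ 0.4  0.7]
 [-0.2 -1. ]]
slat [0.49265928 0.21968233 3.38971591] [[-0.4 -0.2]
 [ 0.1  0. ]
 [ 1.6  0.9]
 [-0.5  1.2]
 [ 1.1  0.2]
 [-0.5  0.6]
 [-2.4  0.3]
 [-0.1 -1.4]
 [ 0.3 -0.3]
 [-0.1  0.3]
 [-0.8 -1.4]]
bed [ 0.52657049 -0.2605657   0.00242412] [[ 0.1 -0.2]
 [-0.5  0.2]
 [-0.1  0.1]
 [ 0.4 -0.1]]
bed [ 0.52392422 -0.2642473   0.02005826] [[ 0.4  0.9]
 [ 0.7 -1.7]
 [-1.3  0.9]
 [-0.1 -0.9]]
bed [ 0.52552703 -0.26142855  0.00217072] [[ 0.4  0.2]
 [-0.1  0.6]
 [ 0.3  0.5]
 [ 0.8  0.3]
 [-1.   0.6]
 [-0.1 -1.1]
 [-3.3  1.1]
 [-0.4 -0.7]]
block [ 0.47082201  0.0133587  -0.30807837] [[-0.5 -0.1]
 [ 0.6 -0.4]
 [ 0.7  1.3]
 [-0.8 -0.3]]
```

View pics/sc3.png

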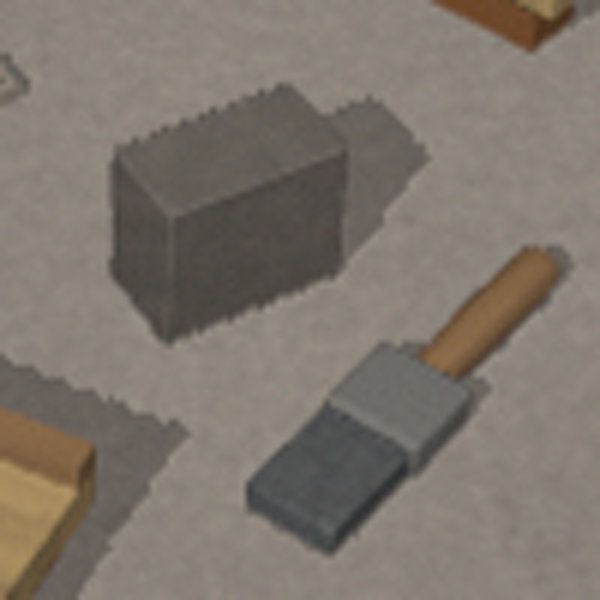

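```bash
cat >> fit.py <<'E'
TR=(.5205,.2249,.257)
def fr(F,x,y=0): c,s=np.cos(F[2]),np.sin(F[2]); return np.array([F[0]+c*x-s*y,F[1]+s*x+c*y])
def plan(p,yaw,frm=None):
    """total slide (units 5cm) in tool axes AFTER turning, and turn z units; keeps tool vertical"""
    s=st(); q=s['orientation']; Rm=R.from_quat([q[1],q[2],q[3],q[0]])
    Rt=R.from_euler('z',yaw)*R.from_quat([1,0,0,0])
    rv=(Rm.inv()*Rt).as_rotvec()/.08
    d=np.array(p)-s['ee_pos']
    print('turn',np.round(rv,2),'slide(before turn)',np.round(Rm.inv().apply(d)/.05,3),'slide(after turn)',np.round(Rt.inv().apply(d)/.05,3),'d',np.round(d,3))
E
python3 - <<'E'
from fit import *
t2=lambda p:T((290,190),4,p)
m=[(.022,.04,.07),(.022,-.04,.07),(-.022,-.04,.07),(-.022,.04,.07)]
o=[('top',p,q) for p,q in zip(t2([(52,188),(175,230),(152,293),(30,258)]),m)]
o2=[('side',p,q) for p,q in zip(T((290,220),6,[(115,155),(288,85),(348,150),(172,215)]),m)]
print(fit(o2,[.45,0,0]));print(fit(o+o2,[.45,0,0]))
plan([.48,-.2,.25],.257)
plan([*fr(TR,.074),.12],.257)
for x in(.074,-.137): print(x,fr(TR,x))
E
```

```text
(array([ 0.46825583,  0.01401689, -0.31102717]), array([[-0.7, -0.5],
       [ 0.1, -0.3],
       [ 0.7, -0.1],
       [-0.1,  1.2]]))
(array([ 0.46975092,  0.01331629, -0.31334239]), array([[-0.4,  0.2],
       [ 0.6,  0.1],
       [ 0.6,  1.8],
       [-0.8,  0.1],
       [-1. , -1. ],
       [-0.2, -0.7],
       [ 0.4, -0.6],
       [-0.4,  0.7]]))
0.6 [ 0.1888 -0.6219  0.2563] [-0.      0.9892  0.1469 -0.    ] [0.64 0.08 0.53] 0.08561901604184116 [ 1.177  0.333  0.04   1.465 -0.013  1.343 -0.058]
turn [-0.    0.    0.47] slide(before turn) [ 8.024 -6.383  0.126] slide(after turn) [ 7.777 -6.681  0.126] d [ 0.291  0.422 -0.006]
0.6 [ 0.1888 -0.6219  0.2563] [-0.      0.9892  0.1469 -0.    ] [0.64 0.08 0.53] 0.08561901604184116 [ 1.177  0.333  0.04   1.465 -0.013  1.343 -0.058]
turn [-0.    0.    0.47] slide(before turn) [ 12.747 -14.223   2.727] slide(after turn) [ 12.201 -14.694   2.726] d [ 0.403  0.866 -0.136]
0.074 [0.59206961 0.24370934]
-0.137 [0.38799951 0.19007731]
```

Call:
{"fn": "servo_tool", "kwargs": {"increments": [{"slide": [0.8,-0.6,0],"turn": [0,0,0.47]},{"slide": [0.78,-0.67,0],"turn": [0,0,0]},{"slide": [0.78,-0.67,0],"turn": [0,0,0]},{"slide": [0.78,-0.67,0],"turn": [0,0,0]},{"slide": [0.78,-0.67,0],"turn": [0,0,0]},{"slide": [0.78,-0.67,0],"turn": [0,0,0]},{"slide": [0.78,-0.67,0],"turn": [0,0,0]},{"slide": [0.78,-0.67,0],"turn": [0,0,0]},{"slide": [0.78,-0.67,0],"turn": [0,0,0]},{"slide": [0.78,-0.67,0],"turn": [0,0,0]}], "grip": 0}}

```text
clock: 1.85
ee_pos: [0.482, -0.1994, 0.2567]
orientation: [0.0, 0.992, 0.128, 0.0]
wrist_force: [0.6, -0.9, 0.5]
opening: 0.0004
```

Run:
```python
from fit import *
plan([*fr(TR,.074),.12],.257)
```

```text
1.85 [ 0.482  -0.1994  0.2567] [3.000e-04 9.918e-01 1.281e-01 3.000e-04] [ 0.6  -0.87  0.52] 0.00044321004597128183 [ 0.629  0.092 -0.342  1.76   0.032  1.295 -1.034]
turn [ 0.01 -0.01 -0.  ] slide(before turn) [ 4.38  -8.012  2.731] slide(after turn) [ 4.382 -8.011  2.733] d [ 0.11   0.443 -0.137]
```

Call:
{"fn": "servo_tool", "kwargs": {"increments": [{"slide": [0.44,-0.8,0],"turn": [0,0,0]},{"slide": [0.44,-0.8,0],"turn": [0,0,0]},{"slide": [0.44,-0.8,0],"turn": [0,0,0]},{"slide": [0.44,-0.8,0.3],"turn": [0,0,0]},{"slide": [0.44,-0.8,0.4],"turn": [0,0,0]},{"slide": [0.44,-0.8,0.4],"turn": [0,0,0]},{"slide": [0.44,-0.8,0.4],"turn": [0,0,0]},{"slide": [0.44,-0.8,0.4],"turn": [0,0,0]},{"slide": [0.43,-0.8,0.4],"turn": [0,0,0]},{"slide": [0.43,-0.8,0.43],"turn": [0,0,0]}]}}

```text
clock: 3.1
ee_pos: [0.5918, 0.2431, 0.1193]
orientation: [0.0, 0.992, 0.128, 0.0]
wrist_force: [0.5, -0.8, 0.1]
opening: 0.0004
```

Run:
```python
from fit import *
plan([*fr(TR,.074),.072],.257)
crop(snap('side','s1'),'s1c',160,200,340,340,4)
```

```text
3.1 [0.5918 0.2431 0.1193] [0.000e+00 9.918e-01 1.280e-01 3.000e-04] [ 0.54 -0.75  0.15] 0.00036625501649366137 [-0.008  0.482 -0.589  1.621  0.289  1.126 -1.983]
turn [ 0.   -0.01 -0.  ] slide(before turn) [ 0.008 -0.011  0.947] slide(after turn) [ 0.009 -0.011  0.947] d [ 0.     0.001 -0.047]
```

View pics/s1c.png

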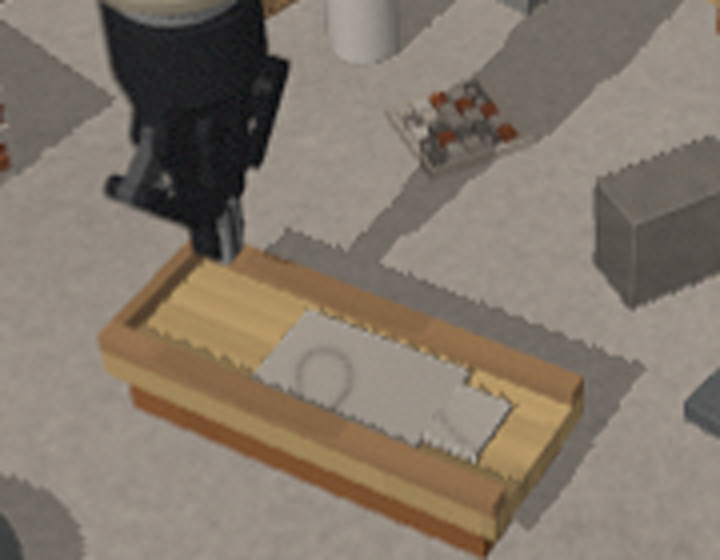

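Call:
{"fn": "servo_tool", "kwargs": {"increments": [{"slide": [0,0,0.4],"turn": [0,0,0]},{"slide": [0,-0.01,0.35],"turn": [0,0,0]},{"slide": [0,0,0.19],"turn": [0,0,0]},{"slide": [0,0,0],"turn": [0,0,0]}]}}

```text
clock: 3.65
ee_pos: [0.5909, 0.241, 0.0722]
orientation: [0.0, 0.992, 0.128, -0.001]
wrist_force: [0.1, -0.7, -0.2]
opening: 0.0003
```

Run:
```python
from fit import *
plan([*fr(TR,-.013),.072],.257)
crop(snap('side','s2'),'s2c',160,200,340,340,4)
```

```text
3.65 [0.5909 0.241  0.0722] [ 3.000e-04  9.918e-01  1.276e-01 -5.000e-04] [ 0.09 -0.69 -0.16] 0.0003204464024718952 [-0.019  0.53  -0.571  1.66   0.321  1.048 -2.005]
turn [ 0.01  0.01 -0.01] slide(before turn) [-1.704 -0.044  0.005] slide(after turn) [-1.704 -0.046  0.003] d [-0.083 -0.019 -0.   ]
```

View pics/s2c.png

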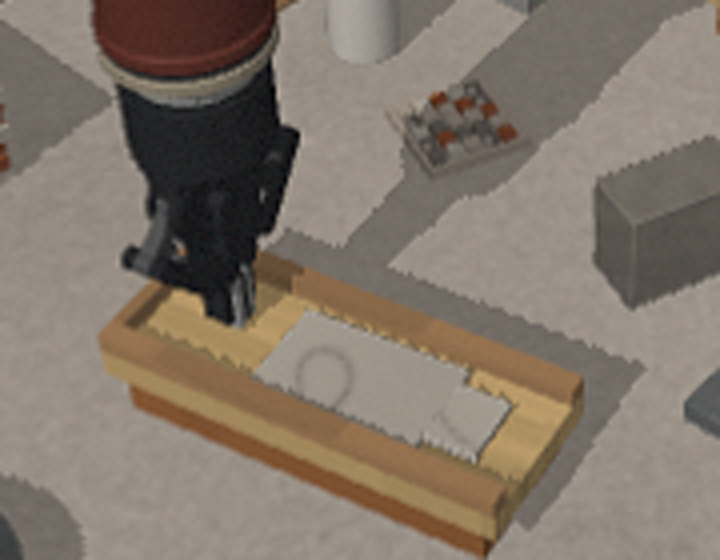

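Call:
{"fn": "servo_tool", "kwargs": {"increments": [{"slide": [-0.3,-0.03,0],"turn": [0,0,0]},{"slide": [-0.15,0,0],"turn": [0,0,0]},{"slide": [-0.15,0,0],"turn": [0,0,0]},{"slide": [-0.15,0,0],"turn": [0,0,0]},{"slide": [-0.15,0,0],"turn": [0,0,0]},{"slide": [-0.15,0,0],"turn": [0,0,0]},{"slide": [-0.15,0,0],"turn": [0,0,0]},{"slide": [-0.15,0,0],"turn": [0,0,0]},{"slide": [-0.1,0,0],"turn": [0,0,0]},{"slide": [-0.05,0,0],"turn": [0,0,0]}]}}

```text
clock: 4.95
ee_pos: [0.5183, 0.2247, 0.0733]
orientation: [-0.0, 0.992, 0.128, 0.001]
wrist_force: [3.1, 0.2, 4.7]
opening: -0.0001
```

Run:
```python
from fit import *
st()
crop(snap('side','s3'),'s3c',180,240,320,345,5)
crop(snap('top','t3'),'t3c',190,170,290,290,5)
```

```text
4.95 [0.5183 0.2247 0.0733] [-1.000e-04  9.917e-01  1.282e-01  6.000e-04] [3.12 0.17 4.69] -0.00013197380823997662 [ 0.024  0.399 -0.61   1.845  0.272  0.98  -2.015]
```

View pics/s3c.png

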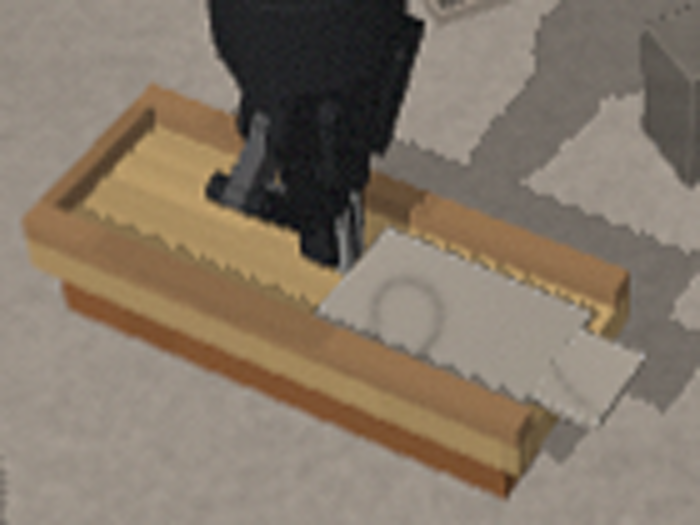

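View pics/t3c.png

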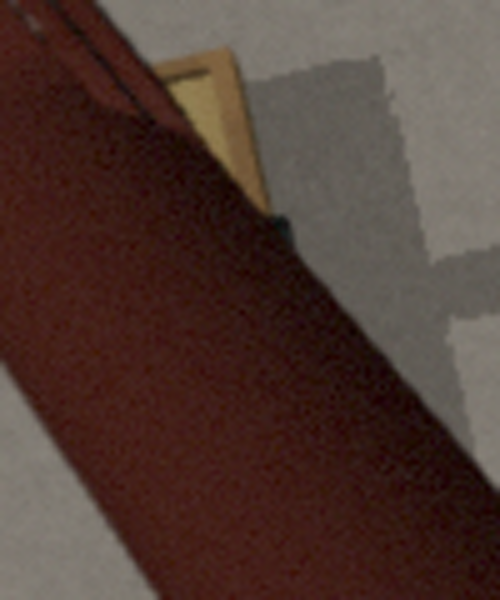

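Run:
```python
from fit import *
m=[(-.065,-.03,.051),(-.065,.03,.051),(.035,.03,.051),(.065,.02,.051),(.065,-.02,.051)]
o2=[('side',p,q) for p,q in zip(T((180,240),5,[(320,315),(385,228),(588,318),(645,358),(600,428)]),m)]
p,r=fit(o2,[.45,.2,3.38]);print(p,r)
c,s=np.cos(TR[2]),np.sin(TR[2]); d=p[:2]-TR[:2]; print('centre in tray',c*d[0]+s*d[1],-s*d[0]+c*d[1]); t=p[:2]+.065*np.array([np.cos(p[2]),np.sin(p[2])]); d=t-TR[:2]; print('tip',c*d[0]+s*d[1],-s*d[0]+c*d[1])
```

```text
[0.44071929 0.21160067 3.36365968] [[-2.4  1.1]
 [ 0.7 -0.2]
 [ 1.1 -0.7]
 [ 0.2  0.1]
 [-0.6 -0.2]]
centre in tray -0.08054088523173822 0.0074161377088222975
tip -0.14550122910397545 0.009686319199517446
```

Call:
{"fn": "servo_tool", "kwargs": {"increments": [{"slide": [-0.1,0,0],"turn": [0,0,0]},{"slide": [-0.07,0,0],"turn": [0,0,0]},{"slide": [0,0,0],"turn": [0,0,0]},{"slide": [0.2,0,0],"turn": [0,0,0]},{"slide": [0,0,-0.6],"turn": [0,0,0]},{"slide": [0,0,-0.8],"turn": [0,0,0]},{"slide": [0,0.5,-0.8],"turn": [0,0,0]},{"slide": [0,0.8,0],"turn": [0,0,0]},{"slide": [0,0.8,0],"turn": [0,0,0]},{"slide": [0,0.8,0],"turn": [0,0,0]}], "grip": 0}}

```text
clock: 6.3
ee_pos: [0.5562, 0.0834, 0.1822]
orientation: [-0.0, 0.992, 0.128, -0.001]
wrist_force: [0.5, 0.5, 0.2]
opening: 0.0
```

Run:
```python
from fit import *
st()
crop(snap('side','s4'),'s4c',180,240,320,345,5)
crop(snap('top','t4'),'t4c',190,180,290,300,5)
```

```text
6.3 [0.5562 0.0834 0.1822] [-0.000e+00  9.917e-01  1.282e-01 -9.000e-04] [0.47 0.5  0.16] 2.7749552490434704e-05 [ 0.266  0.261 -0.571  1.751  0.151  1.176 -1.663]
```

View pics/s4c.png

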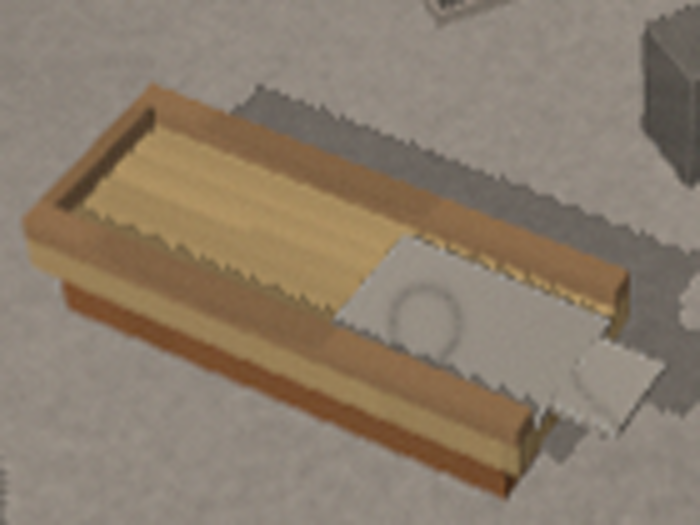

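View pics/t4c.png

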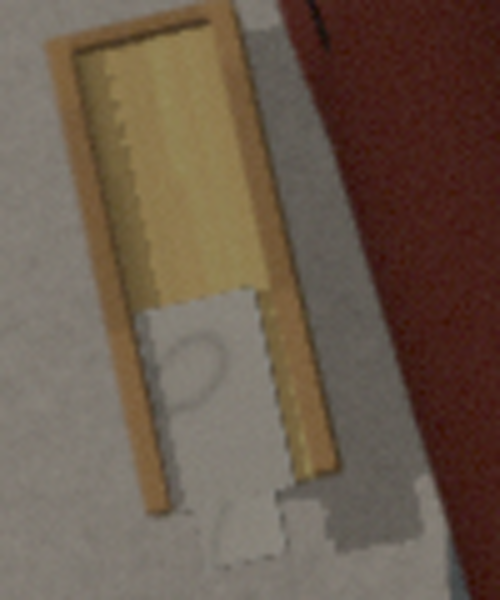

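Run:
```python
from fit import *
m=[(-.065,-.03,.051),(-.065,.03,.051),(.035,.03,.051),(.065,.02,.051),(.065,-.02,.051)]
o2=[('side',p,q) for p,q in zip(T((180,240),5,[(335,320),(405,236),(608,325),(665,365),(613,437)]),m)]
o=[('top',p,q) for p,q in zip(T((190,180),5,[(140,312),(255,288),(295,480),(285,550),(220,567)]),m)]
c,s=np.cos(TR[2]),np.sin(TR[2])
for oo in (o,o2,o+o2):
    p,r=fit(oo,[.45,.2,3.38]);print(p,r.tolist())
    d=p[:2]-TR[:2]; t=p[:2]+.065*np.array([np.cos(p[2]),np.sin(p[2])]); e=t-TR[:2]; print('centre',c*d[0]+s*d[1],-s*d[0]+c*d[1],'tip',c*e[0]+s*e[1],-s*e[0]+c*e[1],t)
```

```text
[0.43628947 0.20891583 3.3726166 ] [[-0.8, -0.1], [0.3, -0.8], [0.6, 0.8], [1.1, -0.1], [-2.2, 0.2]]
centre -0.08550764937052027 0.005945452514630344 tip -0.15048572105328373 0.0076337061654939975 [0.37301636 0.1940325 ]
[0.43286426 0.20936378 3.34753005] [[-1.8, 1.0], [0.6, -0.8], [0.7, -0.5], [-0.3, 0.5], [0.1, -0.3]]
centre -0.08870650646002023 0.007249315310546477 tip -0.15362178471507876 0.01056694233423815 [0.36923773 0.19607227]
[0.43456983 0.2089775  3.3548384 ] [[-0.4, 0.3], [0.7, 0.0], [0.4, 1.8], [0.6, 0.9], [-2.8, 0.9], [-2.3, 0.7], [-0.1, -1.2], [0.2, -1.1], [-0.7, -0.2], [-0.2, -1.0]]
centre -0.08715513350908893 0.006442197979244663 tip -0.15209292430111665 0.009285317225924378 [0.37104214 0.19522134]
```

Run:
```python
from fit import *
g=fr(TR,-.1375,.004); print(g,np.hypot(*g))
plan([*g,.12],.225); plan([*g,.052],.225)
```

```text
[0.38649921 0.19381885] 0.432374124990846
6.4 [0.5571 0.079  0.1817] [ 0.001   0.9922  0.1248 -0.0012] [0.25 0.07 0.99] 7.92208150444929e-05 [ 0.268  0.262 -0.567  1.75   0.153  1.176 -1.663]
turn [0.02 0.03 0.32] slide(before turn) [-2.735 -3.071  1.236] slide(after turn) [-2.814 -2.999  1.234] d [-0.171  0.115 -0.062]
6.4 [0.5571 0.079  0.1817] [ 0.001   0.9922  0.1248 -0.0012] [0.25 0.07 0.99] 7.92208150444929e-05 [ 0.268  0.262 -0.567  1.75   0.153  1.176 -1.663]
turn [0.02 0.03 0.32] slide(before turn) [-2.731 -3.073  2.596] slide(after turn) [-2.814 -2.999  2.594] d [-0.171  0.115 -0.13 ]
```

Call:
{"fn": "servo_tool", "kwargs": {"increments": [{"slide": [-0.48,-0.5,0.1],"turn": [0,0,0.35]},{"slide": [-0.47,-0.5,0.2],"turn": [0,0,0]},{"slide": [-0.47,-0.5,0.2],"turn": [0,0,0]},{"slide": [-0.47,-0.5,0.2],"turn": [0,0,0]},{"slide": [-0.47,-0.5,0.2],"turn": [0,0,0]},{"slide": [-0.45,-0.5,0.2],"turn": [0,0,0]},{"slide": [0,0,0],"turn": [0,0,0]},{"slide": [0,0,0],"turn": [0,0,0]}], "grip": 0.85}}

```text
clock: 7.4
ee_pos: [0.3853, 0.198, 0.1278]
orientation: [0.0, 0.993, 0.114, -0.0]
wrist_force: [0.6, -0.5, 0.5]
opening: 0.0729
```

Run:
```python
from fit import *
g=fr(TR,-.1375,.004)
plan([*g,.052],.225)
crop(snap('side','s5'),'s5c',200,220,340,345,5)
```

```text
7.4 [0.3853 0.198  0.1278] [ 1.000e-04  9.934e-01  1.145e-01 -2.000e-04] [ 0.57 -0.47  0.51] 0.0729097022391182 [ 0.134  0.052 -0.716  2.091  0.04   1.012 -1.945]
turn [0.   0.   0.06] slide(before turn) [0.005 0.087 1.516] slide(after turn) [0.005 0.087 1.516] d [ 0.001 -0.004 -0.076]
```

View pics/s5c.png

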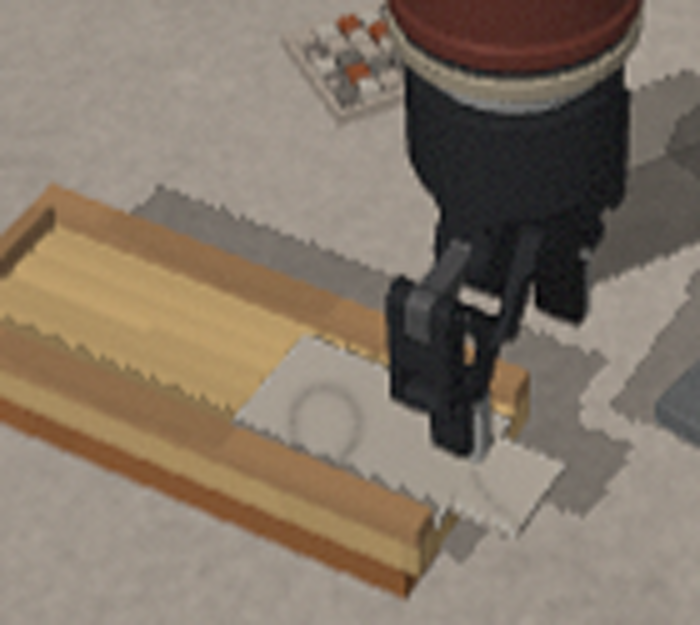

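Call:
{"fn": "servo_tool", "kwargs": {"increments": [{"slide": [0,0.05,0.3],"turn": [0,0,0]},{"slide": [0,0.03,0.3],"turn": [0,0,0]},{"slide": [0,0,0.2],"turn": [0,0,0]},{"slide": [0,0,0.2],"turn": [0,0,0]},{"slide": [0,0,0.1],"turn": [0,0,0]},{"slide": [0,0,0],"turn": [0,0,0]}]}}

```text
clock: 8.2
ee_pos: [0.3858, 0.1943, 0.0726]
orientation: [-0.0, 0.993, 0.114, -0.0]
wrist_force: [0.0, 0.3, -0.7]
opening: 0.0726
```

Run:
```python
from fit import *
g=fr(TR,-.1385,.004)
plan([*g,.052],.225)
crop(snap('side','s6'),'s6c',200,220,340,345,5)
```

```text
8.2 [0.3858 0.1943 0.0726] [-0.000e+00  9.934e-01  1.144e-01 -3.000e-04] [ 0.04  0.27 -0.73] 0.07258311510351229 [ 0.112  0.145 -0.71   2.145  0.12   0.891 -2.01 ]
turn [-0.    0.01  0.05] slide(before turn) [-0.009  0.013  0.411] slide(after turn) [-0.009  0.013  0.411] d [-0.    -0.001 -0.021]
```

View pics/s6c.png

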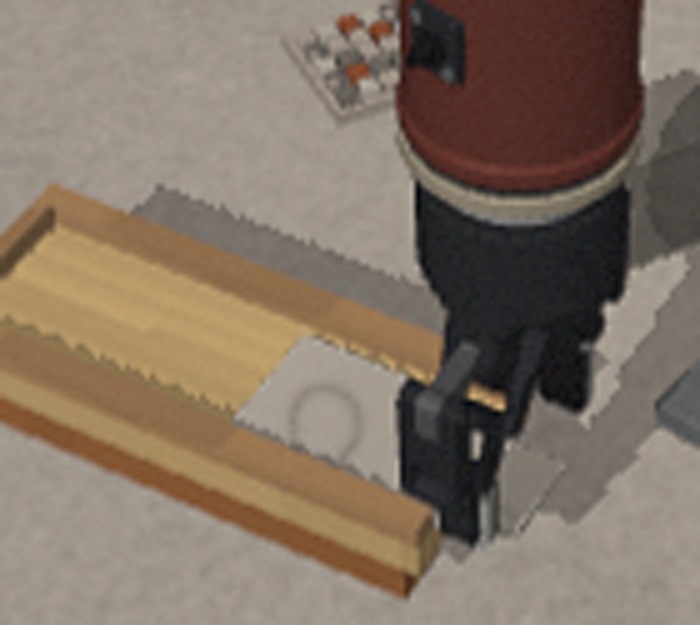

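Call:
{"fn": "servo_tool", "kwargs": {"increments": [{"slide": [0,0,0.2],"turn": [0,0,0]},{"slide": [0,0,0.15],"turn": [0,0,0]},{"slide": [0,0,0.06],"turn": [0,0,0]},{"slide": [0,0,0],"turn": [0,0,0]}]}}

```text
clock: 8.75
ee_pos: [0.3858, 0.1942, 0.0521]
orientation: [-0.0, 0.993, 0.114, -0.0]
wrist_force: [0.4, -0.5, -0.2]
opening: 0.0726
```

Run:
```python
from fit import *
st()
crop(snap('side','s7'),'s7c',200,220,340,345,5)
```

```text
8.75 [0.3858 0.1942 0.0521] [-0.000e+00  9.934e-01  1.144e-01 -3.000e-04] [ 0.36 -0.51 -0.17] 0.07260210915773829 [ 0.098  0.184 -0.702  2.16   0.158  0.847 -2.043]
```

View pics/s7c.png

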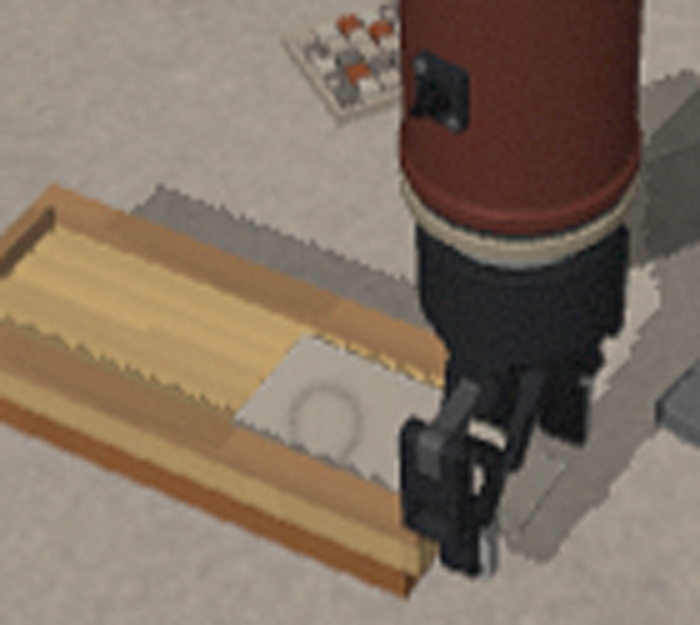

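Tongue between the fingers. Close gently, then firmly.

Call:
{"fn": "servo_tool", "kwargs": {"increments": [{"slide": [0,0,0],"turn": [0,0,0]},{"slide": [0,0,0],"turn": [0,0,0]},{"slide": [0,0,0],"turn": [0,0,0]},{"slide": [0,0,0],"turn": [0,0,0]},{"slide": [0,0,0],"turn": [0,0,0]}], "grip": 0, "squeeze": 40}}

```text
clock: 9.43
ee_pos: [0.3862, 0.1944, 0.0525]
orientation: [-0.0, 0.993, 0.114, 0.0]
wrist_force: [-0.6, -1.0, 5.3]
opening: 0.039
```

Run:
```python
from fit import *
st()
```

```text
9.425 [0.3862 0.1944 0.0525] [-1.000e-04  9.934e-01  1.144e-01  2.000e-04] [-0.62 -1.04  5.26] 0.03896278262849554 [ 0.098  0.183 -0.702  2.16   0.157  0.847 -2.043]
```

Call:
{"fn": "servo_tool", "kwargs": {"increments": [{"slide": [0,0,0],"turn": [0,0,0]},{"slide": [0,0,0],"turn": [0,0,0]},{"slide": [0,0,-0.1],"turn": [0,0,0]},{"slide": [0,0,-0.15],"turn": [0,0,0]},{"slide": [0,0,-0.2],"turn": [0,0,0]},{"slide": [0,0,-0.3],"turn": [0,0,0]},{"slide": [0,0,-0.3],"turn": [0,0,0]},{"slide": [0,0,-0.3],"turn": [0,0,0]},{"slide": [0,0,-0.3],"turn": [0,0,0]},{"slide": [0,0,-0.1],"turn": [0,0,0]}], "squeeze": 90}}

```text
clock: 10.68
ee_pos: [0.3865, 0.1944, 0.1411]
orientation: [-0.0, 0.993, 0.114, 0.001]
wrist_force: [-0.4, -0.2, -1.8]
opening: 0.0379
```

Run:
```python
from fit import *
st()
crop(snap('side','s8'),'s8c',200,180,360,325,5)
```

```text
10.675 [0.3865 0.1944 0.1411] [-1.000e-04  9.934e-01  1.143e-01  8.000e-04] [-0.39 -0.21 -1.84] 0.03791796662678791 [ 0.148  0.029 -0.715  2.08   0.022  1.039 -1.92 ]
```

View pics/s8c.png

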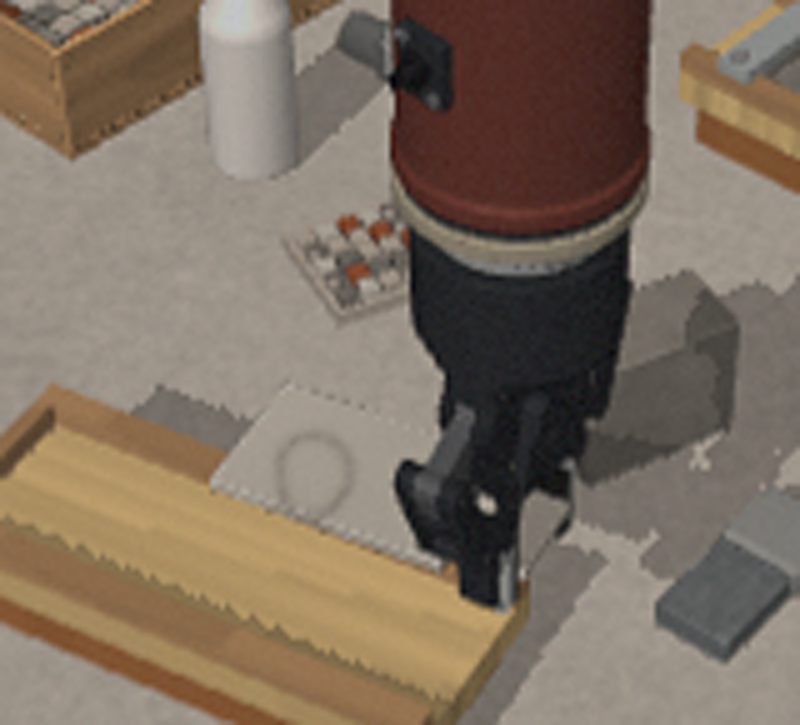

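Run:
```python
from fit import *
tc=np.array([.3865,.1944]); y=.2285; u=np.array([np.cos(y),np.sin(y)]); v=np.array([-u[1],u[0]])
obs=T((200,180),5,[(215,487),(290,385)])
for z in(.1396,.13,.12):
  print(z,np.round([unproj('side',p,z)[0][:2] for p in obs],4).tolist(), [ [round(float((unproj('side',p,z)[0][:2]-tc)@u),4),round(float((unproj('side',p,z)[0][:2]-tc)@v),4)] for p in obs])
```

```text
0.1396 [[0.483, 0.2556], [0.5025, 0.1969]] [[0.1079, 0.0377], [0.1136, -0.0238]]
0.13 [[0.4904, 0.2497], [0.5102, 0.1903]] [[0.1138, 0.0303], [0.1195, -0.032]]
0.12 [[0.4981, 0.2436], [0.5182, 0.1833]] [[0.1199, 0.0227], [0.1257, -0.0406]]
```

```bash
cat >> fit.py <<'E'
BL=(.4698,.0133,-.312)
E
python3 - <<'E'
from fit import *
plan([.44,.12,.14],.2285); g=fr(BL,-.042); print(g)
plan([*g,.14],-.312)
E
```

```text
10.725 [0.3865 0.1944 0.1411] [-1.000e-04  9.934e-01  1.143e-01  8.000e-04] [-0.06  0.95  0.14] 0.03803766086576462 [ 0.148  0.029 -0.715  2.08   0.022  1.039 -1.92 ]
turn [ 0.   -0.02  0.01] slide(before turn) [0.704 1.693 0.023] slide(after turn) [0.705 1.693 0.021] d [ 0.053 -0.074 -0.001]
[0.42982769 0.02619243]
10.725 [0.3865 0.1944 0.1411] [-1.000e-04  9.934e-01  1.143e-01  8.000e-04] [-0.06  0.95  0.14] 0.03803766086576462 [ 0.148  0.029 -0.715  2.08   0.022  1.039 -1.92 ]
turn [-0.   -0.02  6.76] slide(before turn) [0.079 3.474 0.022] slide(after turn) [1.857 2.937 0.021] d [ 0.043 -0.168 -0.001]
```

Call:
{"fn": "servo_tool", "kwargs": {"increments": [{"slide": [0.18,0.42,0],"turn": [0,0,0]},{"slide": [0.18,0.42,0],"turn": [0,0,0]},{"slide": [0.18,0.42,0],"turn": [0,0,0]},{"slide": [0.18,0.42,0],"turn": [0,0,0]},{"slide": [0,0,0],"turn": [0,0,1]},{"slide": [0,0,0],"turn": [0,0,1]},{"slide": [0,0,0],"turn": [0,0,1]},{"slide": [0,0,0],"turn": [0,0,1]},{"slide": [0,0,0],"turn": [0,0,1]},{"slide": [0,0,0],"turn": [0,0,1]}]}}

```text
clock: 11.98
ee_pos: [0.4398, 0.1205, 0.1393]
orientation: [0.0, 0.992, -0.126, -0.001]
wrist_force: [-0.3, 0.3, -0.5]
opening: 0.0379
```

Run:
```python
from fit import *
plan([*fr(BL,-.042),.13],-.312)
```

```text
11.975 [0.4398 0.1205 0.1393] [ 1.000e-04  9.920e-01 -1.264e-01 -5.000e-04] [-0.33  0.3  -0.52] 0.03792561330255107 [ 0.219  0.08  -0.599  2.035  0.052  1.042 -2.23 ]
turn [0.   0.01 0.73] slide(before turn) [0.28  1.876 0.186] slide(after turn) [0.389 1.856 0.186] d [-0.01  -0.094 -0.009]
```

Call:
{"fn": "servo_tool", "kwargs": {"increments": [{"slide": [0.08,0.35,0],"turn": [0,0,0.73]},{"slide": [0.08,0.38,0],"turn": [0,0,0]},{"slide": [0.08,0.38,0],"turn": [0,0,0]},{"slide": [0.08,0.38,0],"turn": [0,0,0]},{"slide": [0.06,0.36,0.15],"turn": [0,0,0]},{"slide": [0,0,0.1],"turn": [0,0,0]},{"slide": [0,0,0],"turn": [0,0,0]},{"slide": [0,0,0],"turn": [0,0,0]}]}}

```text
clock: 12.98
ee_pos: [0.4313, 0.0273, 0.1275]
orientation: [-0.0, 0.988, -0.154, 0.0]
wrist_force: [0.9, -0.4, -1.0]
opening: 0.0384
```

Run:
```python
from fit import *
plan([*fr(BL,-.042),.079],-.312)
crop(snap('side','s9'),'s9c',250,190,400,310,5)
crop(snap('top','t9'),'t9c',270,200,370,300,5)
```

```text
12.975 [0.4313 0.0273 0.1275] [-2.000e-04  9.881e-01 -1.535e-01  0.000e+00] [ 0.87 -0.35 -1.01] 0.03838970973822646 [ 0.336  0.035 -0.504  2.102  0.019  1.009 -2.057]
turn [-0.   -0.    0.05] slide(before turn) [-0.021  0.03   0.969] slide(after turn) [-0.021  0.029  0.969] d [-0.001 -0.001 -0.048]
```

View pics/s9c.png

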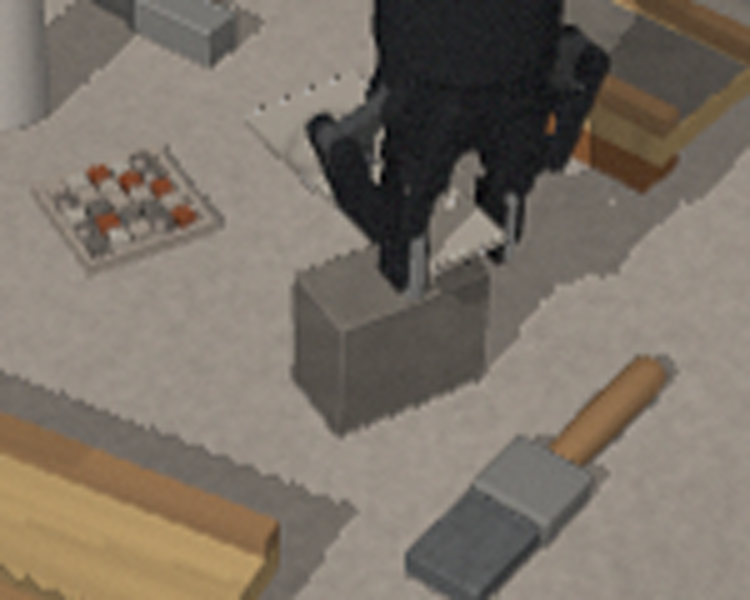

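View pics/t9c.png

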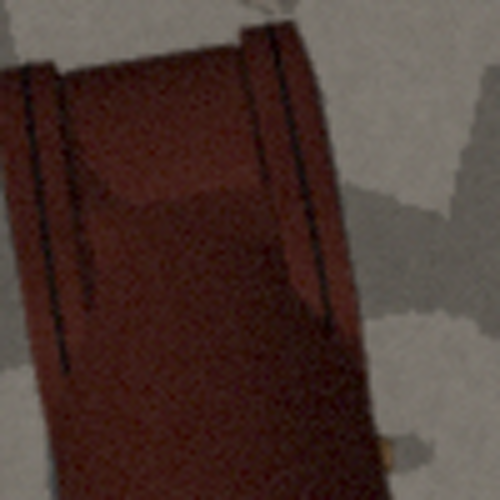

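Call:
{"fn": "servo_tool", "kwargs": {"increments": [{"slide": [-0.02,0.03,0.25],"turn": [0,0,0]},{"slide": [0,0,0.25],"turn": [0,0,0]},{"slide": [0,0,0.2],"turn": [0,0,0]},{"slide": [0,0,0.1],"turn": [0,0,0]},{"slide": [0,0,0.05],"turn": [0,0,0]},{"slide": [0,0,0],"turn": [0,0,0]}]}}

```text
clock: 13.82
ee_pos: [0.4298, 0.0256, 0.0848]
orientation: [-0.0, 0.988, -0.154, -0.0]
wrist_force: [-0.6, -0.4, -0.5]
opening: 0.0379
```

Run:
```python
from fit import *
st()
crop(snap('side','s10'),'s10c',250,190,400,310,5)
```

```text
13.825 [0.4298 0.0256 0.0848] [-1.000e-04  9.881e-01 -1.540e-01 -0.000e+00] [-0.59 -0.45 -0.54] 0.037906634062725694 [ 0.327  0.096 -0.504  2.146  0.059  0.912 -2.091]
```

View pics/s10c.png

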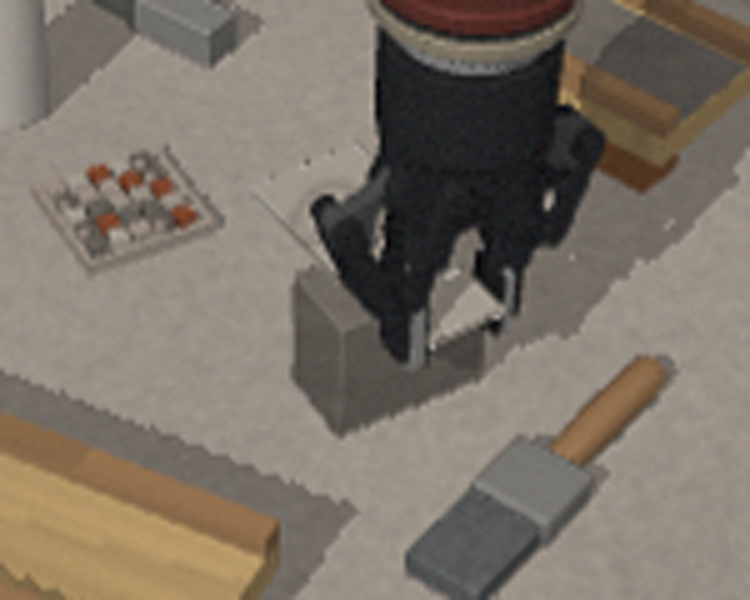

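Call:
{"fn": "servo_tool", "kwargs": {"increments": [{"slide": [0,0,0.05],"turn": [0,0,0]},{"slide": [0,0,0.05],"turn": [0,0,0]},{"slide": [0,0,0],"turn": [0,0,0]}]}}

```text
clock: 14.25
ee_pos: [0.4296, 0.0255, 0.0797]
orientation: [-0.0, 0.988, -0.154, -0.0]
wrist_force: [0.5, 0.3, -1.0]
opening: 0.0375
```

Call:
{"fn": "servo_tool", "kwargs": {"increments": [{"slide": [0,0,0.03],"turn": [0,0,0]},{"slide": [0,0,0],"turn": [0,0,0]}]}}

```text
clock: 14.5
ee_pos: [0.4298, 0.0256, 0.0783]
orientation: [-0.0, 0.988, -0.154, 0.0]
wrist_force: [-0.8, 0.9, -0.8]
opening: 0.0381
```

Call:
{"fn": "servo_tool", "kwargs": {"increments": [{"slide": [0,0,0.03],"turn": [0,0,0]},{"slide": [0,0,0.0],"turn": [0,0,0]}]}}

```text
clock: 14.75
ee_pos: [0.4298, 0.0256, 0.0775]
orientation: [0.0, 0.988, -0.154, 0.0]
wrist_force: [-5.2, -0.3, 11.7]
opening: 0.038
```

Run:
```python
from fit import *
st()
crop(snap('side','s11'),'s11c',270,200,370,300,6)
```

```text
14.75 [0.4298 0.0256 0.0775] [ 2.000e-04  9.881e-01 -1.540e-01  0.000e+00] [-5.16 -0.32 11.74] 0.037962564912487964 [ 0.325  0.109 -0.504  2.152  0.068  0.895 -2.099]
```

View pics/s11c.png

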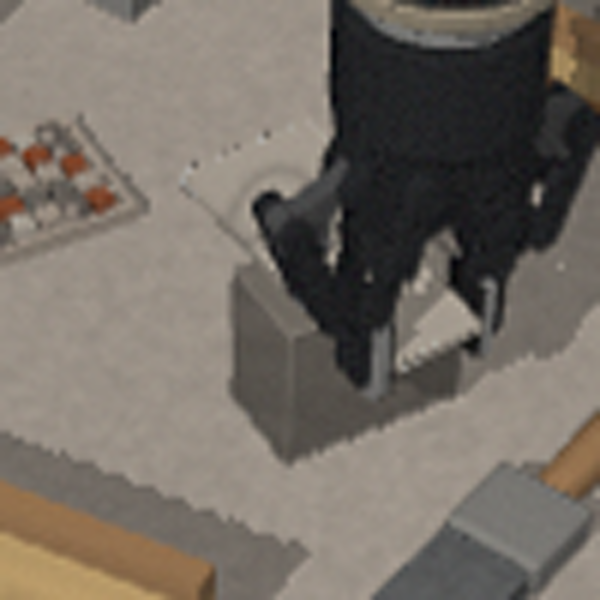

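Call:
{"fn": "servo_tool", "kwargs": {"increments": [{"slide": [0,0,-0.01],"turn": [0,0,0]},{"slide": [0,0,0],"turn": [0,0,0]},{"slide": [0,0,0],"turn": [0,0,0]},{"slide": [0,0,0],"turn": [0,0,0]},{"slide": [0,0,0],"turn": [0,0,0]}], "grip": 0.85}}

```text
clock: 15.42
ee_pos: [0.4297, 0.0256, 0.0773]
orientation: [-0.0, 0.988, -0.154, -0.0]
wrist_force: [-0.8, -0.4, 0.3]
opening: 0.0728
```

Run:
```python
from fit import *
st()
crop(snap('side','s12'),'s12c',270,200,370,300,6)
```

```text
15.425 [0.4297 0.0256 0.0773] [-0.000e+00  9.881e-01 -1.540e-01 -1.000e-04] [-0.75 -0.38  0.27] 0.0727683983996407 [ 0.325  0.109 -0.504  2.152  0.067  0.895 -2.099]
```

View pics/s12c.png

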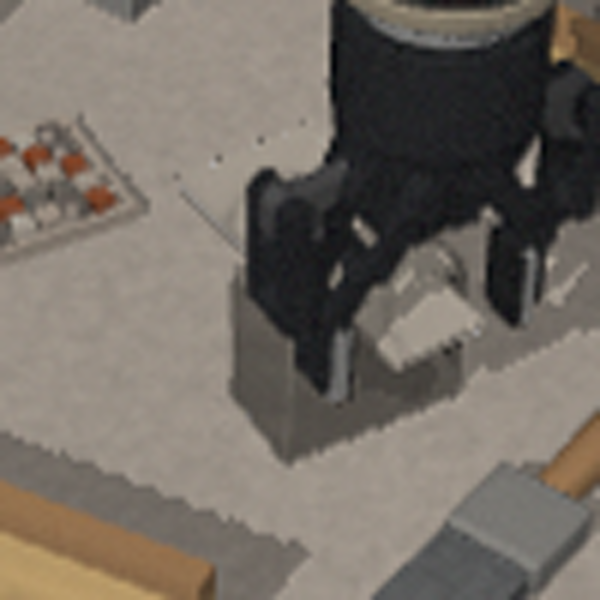

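Call:
{"fn": "servo_tool", "kwargs": {"increments": [{"slide": [0,0,-0.2],"turn": [0,0,0]},{"slide": [0,0,-0.5],"turn": [0,0,0]},{"slide": [0,0,-0.8],"turn": [0,0,0]},{"slide": [0.3,0.7,-0.5],"turn": [0,0,0]},{"slide": [0.3,0.8,0],"turn": [0,0,0]},{"slide": [0.3,0.8,0],"turn": [0,0,0]},{"slide": [0.2,0.8,0],"turn": [0,0,0]},{"slide": [0,0,0],"turn": [0,0,0]}]}}

```text
clock: 16.48
ee_pos: [0.4345, -0.1418, 0.1779]
orientation: [0.0, 0.988, -0.156, 0.0]
wrist_force: [-0.2, 1.0, -0.4]
opening: 0.0732
```

Run:
```python
from fit import *
st()
crop(snap('side','s13'),'s13c',270,200,370,300,6)
crop(snap('top','t13'),'t13c',270,200,370,300,6)
```

```text
16.475 [ 0.4345 -0.1418  0.1779] [ 2.000e-04  9.877e-01 -1.565e-01  2.000e-04] [-0.19  0.98 -0.42] 0.07317845553730937 [ 0.527  0.017 -0.31   2.002  0.006  1.122 -1.671]
```

View pics/s13c.png

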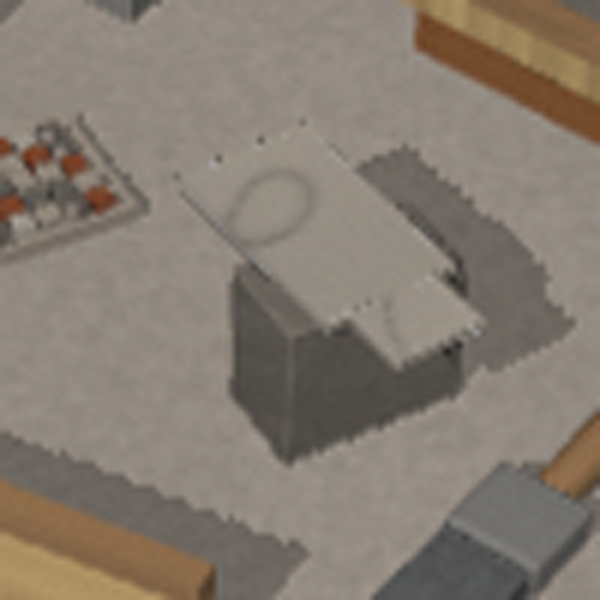

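View pics/t13c.png

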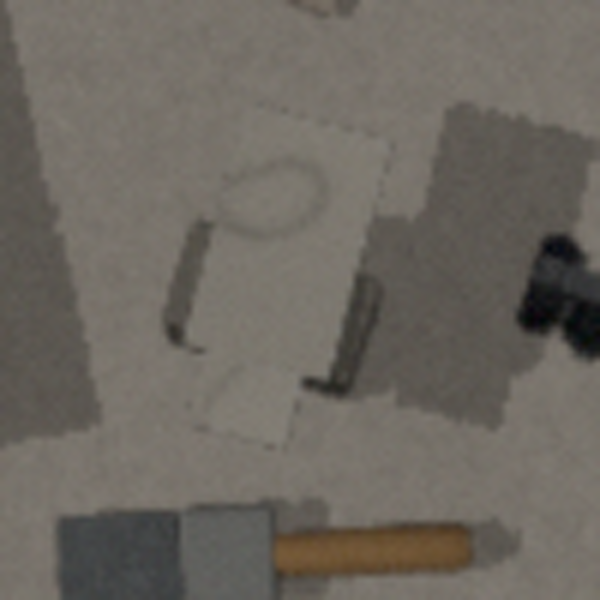

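Run:
```python
from fit import *
m=[(-.065,-.03,.076),(-.065,.03,.076),(.065,.02,.076),(.065,-.02,.076),(.035,-.03,.076)]
o2=[('side',p,q) for p,q in zip(T((270,200),6,[(180,182),(308,125),(485,325),(403,368),(330,332)]),m)]
o=[('top',p,q) for p,q in zip(T((270,200),6,[(255,103),(392,145),(283,448),(193,425),(185,348)]),m)]
c,s=np.cos(BL[2]),np.sin(BL[2])
for oo in (o,o2,o+o2):
    p,r=fit(oo,[.47,0.01,2.83]);print(p,r.tolist()); d=p[:2]-BL[:2]; print('in block',c*d[0]+s*d[1],-s*d[0]+c*d[1])
```

```text
[0.47968495 0.01029892 2.88355605] [[-0.6, 0.3], [0.8, -0.3], [0.7, 0.5], [-0.7, -0.1], [-0.1, -0.5]]
in block 0.010328933993141875 0.00017812133698950948
[0.47567928 0.01171346 2.88954366] [[0.0, -0.1], [-0.1, 0.5], [0.5, 0.1], [-0.4, -0.1], [0.0, -0.3]]
in block 0.006082443874515792 0.00029477124558522955
[0.47791152 0.01049327 2.885946  ] [[-0.8, 1.0], [0.6, 0.4], [0.7, 1.3], [-0.7, 0.7], [-0.1, 0.3], [-0.3, -0.8], [-0.4, -0.2], [0.0, -0.6], [-0.9, -0.9], [-0.5, -1.1]]
in block 0.008581467304109575 -0.00018128840773258981
```

Run:
```python
from fit import *
plan([.5293,-.0029,.13],-.256)
```

```text
16.575 [ 0.435  -0.1385  0.1778] [-2.000e-04  9.880e-01 -1.543e-01  2.000e-04] [ 0.74  0.28 -0.14] 0.07264569929743768 [ 0.524  0.017 -0.314  2.003  0.005  1.122 -1.672]
turn [-0.01 -0.   -0.67] slide(before turn) [ 0.968 -3.158  0.958] slide(after turn) [ 1.137 -3.101  0.956] d [ 0.094  0.136 -0.048]
```

Call:
{"fn": "servo_tool", "kwargs": {"increments": [{"slide": [0.15,-0.42,0],"turn": [0,0,-0.67]},{"slide": [0.2,-0.54,0],"turn": [0,0,0]},{"slide": [0.2,-0.54,0],"turn": [0,0,0]},{"slide": [0.2,-0.54,0.2],"turn": [0,0,0]},{"slide": [0.2,-0.54,0.35],"turn": [0,0,0]},{"slide": [0.19,-0.54,0.4],"turn": [0,0,0]},{"slide": [0,0,0],"turn": [0,0,0]},{"slide": [0,0,0],"turn": [0,0,0]}], "grip": 1}}

```text
clock: 17.58
ee_pos: [0.5306, -0.0018, 0.1301]
orientation: [-0.0, 0.992, -0.126, -0.0]
wrist_force: [0.3, -0.2, 0.3]
opening: 0.0854
```

Run:
```python
from fit import *
plan([.5293,-.0029,.075],-.256)
crop(snap('side','s14'),'s14c',250,180,370,300,5)
```

```text
17.575 [ 0.5306 -0.0018  0.1301] [-2.000e-04  9.920e-01 -1.261e-01 -0.000e+00] [ 0.33 -0.21  0.32] 0.08535219692021109 [ 0.315  0.231 -0.442  1.886  0.113  1.049 -1.997]
turn [-0.    0.    0.04] slide(before turn) [-0.019  0.028  1.103] slide(after turn) [-0.019  0.027  1.103] d [-0.001 -0.001 -0.055]
```

View pics/s14c.png

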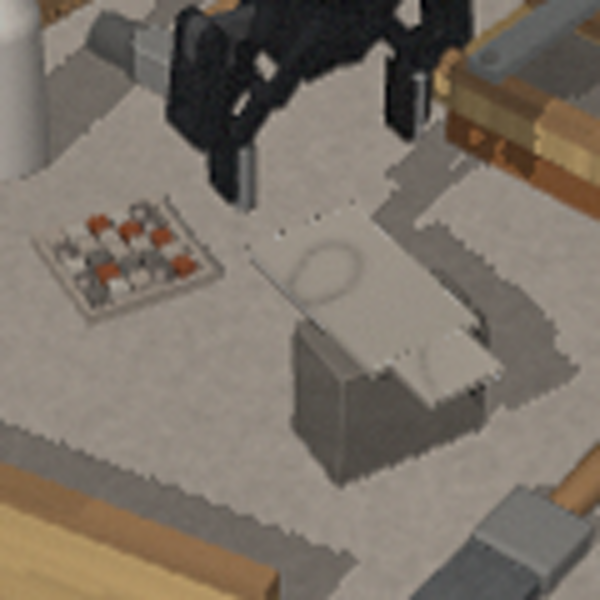

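Call:
{"fn": "servo_tool", "kwargs": {"increments": [{"slide": [-0.02,0.03,0.3],"turn": [0,0,0]},{"slide": [0,0,0.3],"turn": [0,0,0]},{"slide": [0,0,0.25],"turn": [0,0,0]},{"slide": [0,0,0.15],"turn": [0,0,0]},{"slide": [0,0,0.1],"turn": [0,0,0]},{"slide": [0,0,0],"turn": [0,0,0]}]}}

```text
clock: 18.38
ee_pos: [0.5291, -0.0042, 0.0746]
orientation: [-0.0, 0.992, -0.127, -0.0]
wrist_force: [0.1, 0.7, 0.2]
opening: 0.0855
```

Run:
```python
from fit import *
st()
crop(snap('side','s15'),'s15c',250,180,370,300,5)
```

```text
18.375 [ 0.5291 -0.0042  0.0746] [-1.000e-04  9.918e-01 -1.275e-01 -2.000e-04] [0.05 0.68 0.22] 0.08547844304229628 [ 0.303  0.299 -0.431  1.936  0.153  0.939 -2.028]
```

View pics/s15c.png

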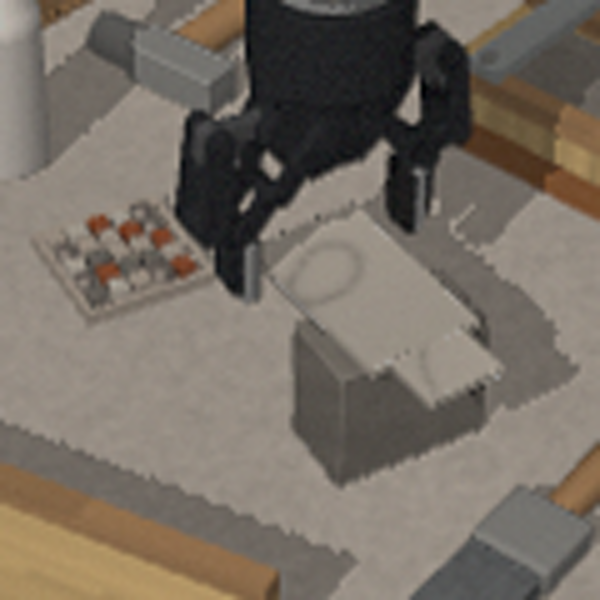

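Call:
{"fn": "servo_tool", "kwargs": {"increments": [{"slide": [0,0,0],"turn": [0,0,0]},{"slide": [0,0,0],"turn": [0,0,0]},{"slide": [0,0,0],"turn": [0,0,0]},{"slide": [0,0,0],"turn": [0,0,0]},{"slide": [0,0,0],"turn": [0,0,0]}], "grip": 0, "squeeze": 40}}

```text
clock: 19.05
ee_pos: [0.5294, -0.0042, 0.075]
orientation: [-0.0, 0.992, -0.128, 0.0]
wrist_force: [1.3, -0.1, 2.6]
opening: 0.0593
```

Run:
```python
from fit import *
st()
crop(snap('side','s16'),'s16c',250,180,370,300,5)
```

```text
19.05 [ 0.5294 -0.0042  0.075 ] [-1.000e-04  9.918e-01 -1.275e-01  3.000e-04] [ 1.28 -0.11  2.61] 0.05926640237587794 [ 0.303  0.298 -0.431  1.935  0.153  0.939 -2.028]
```

View pics/s16c.png

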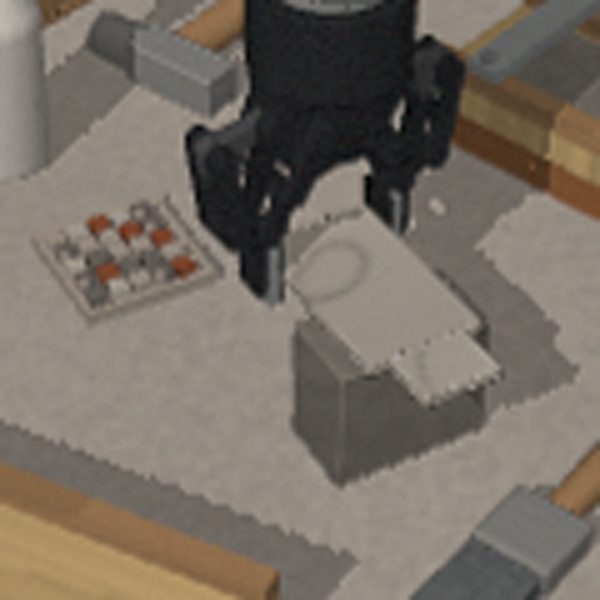

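Call:
{"fn": "servo_tool", "kwargs": {"increments": [{"slide": [0,0,0],"turn": [0,0,0]},{"slide": [0,0,0],"turn": [0,0,0]},{"slide": [0,0,-0.1],"turn": [0,0,0]},{"slide": [0,0,-0.15],"turn": [0,0,0]},{"slide": [0,0,-0.25],"turn": [0,0,0]},{"slide": [0,0,-0.3],"turn": [0,0,0]},{"slide": [0,0,-0.3],"turn": [0,0,0]},{"slide": [0,0,-0.3],"turn": [0,0,0]},{"slide": [0,0,-0.4],"turn": [0,0,0]},{"slide": [0,0,-0.4],"turn": [0,0,0]}], "squeeze": 100}}

```text
clock: 20.35
ee_pos: [0.5291, -0.0042, 0.1862]
orientation: [-0.0, 0.992, -0.127, 0.0]
wrist_force: [0.7, 0.1, -0.9]
opening: 0.0578
```

Run:
```python
from fit import *
st()
crop(snap('side','s17'),'s17c',250,100,400,260,5)
```

```text
20.35 [ 0.5291 -0.0042  0.1862] [-0.000e+00  9.918e-01 -1.274e-01  1.000e-04] [ 0.74  0.12 -0.89] 0.05782847017879808 [ 0.33   0.17  -0.446  1.83   0.08   1.159 -1.969]
```

View pics/s17c.png

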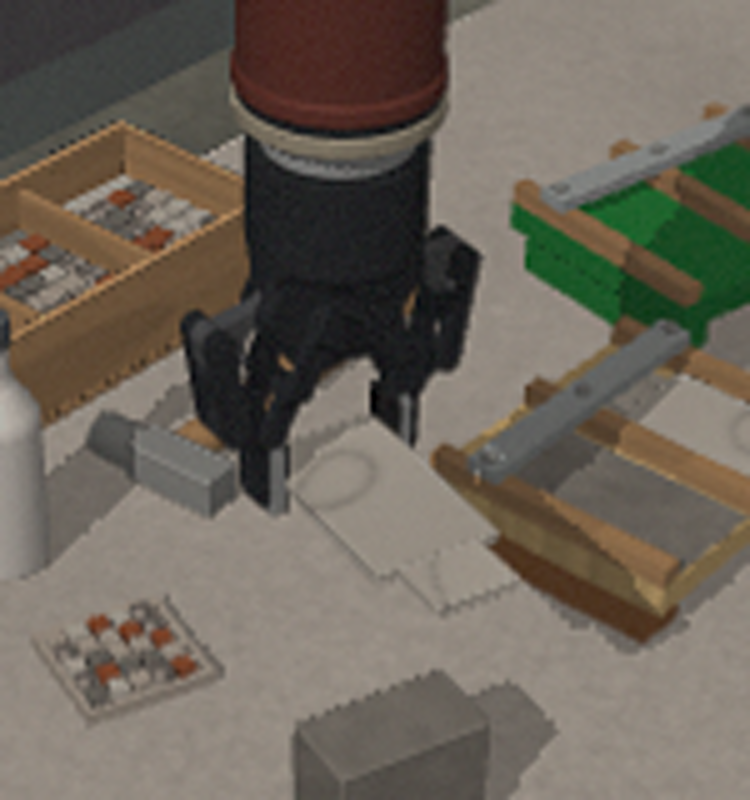

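Call:
{"fn": "servo_tool", "kwargs": {"increments": [{"slide": [0,0,-0.3],"turn": [0,0,-1]},{"slide": [0,0,0],"turn": [0,0,-1]},{"slide": [0,0,0],"turn": [0,0,-1]},{"slide": [0,0,0],"turn": [0,0,-1]},{"slide": [0,0,0],"turn": [0,0,-1]},{"slide": [0,0,0],"turn": [0,0,-1]},{"slide": [0,0,0],"turn": [0,0,-1]},{"slide": [0,0,0],"turn": [0,0,-1]},{"slide": [0,0,0],"turn": [0,0,-1]},{"slide": [0,0,0],"turn": [0,0,-1]}]}}

```text
clock: 21.65
ee_pos: [0.5291, -0.0042, 0.1999]
orientation: [-0.0, 0.963, 0.27, 0.0]
wrist_force: [-0.2, 0.1, -1.5]
opening: 0.0576
```

Call:
{"fn": "servo_tool", "kwargs": {"increments": [{"slide": [0,0,0],"turn": [0,0,-1]},{"slide": [0,0,0],"turn": [0,0,-1]},{"slide": [0,0,0],"turn": [0,0,-1]},{"slide": [0,0,0],"turn": [0,0,-1]},{"slide": [0,0,0],"turn": [0,0,-1]},{"slide": [0,0,0],"turn": [0,0,-1]},{"slide": [0,0,0],"turn": [0,0,-1]},{"slide": [0,0,0],"turn": [0,0,-1]},{"slide": [0,0,0],"turn": [0,0,-1]},{"slide": [0,0,0],"turn": [0,0,-1]}]}}

```text
clock: 22.9
ee_pos: [0.529, -0.0042, 0.1999]
orientation: [-0.0, 0.782, 0.624, -0.0]
wrist_force: [0.4, -0.0, -0.4]
opening: 0.0574
```

Call:
{"fn": "servo_tool", "kwargs": {"increments": [{"slide": [0,0,0],"turn": [0,0,-1]},{"slide": [0,0,0],"turn": [0,0,-1]},{"slide": [0,0,0],"turn": [0,0,-1]},{"slide": [0,0,0],"turn": [0,0,-1]},{"slide": [0,0,0],"turn": [0,0,-1]},{"slide": [0,0,0],"turn": [0,0,-1]},{"slide": [0,0,0],"turn": [0,0,-1]},{"slide": [0,0,0],"turn": [0,0,-1]},{"slide": [0,0,0],"turn": [0,0,-1]},{"slide": [0,0,0],"turn": [0,0,-1]}]}}

```text
clock: 24.15
ee_pos: [0.529, -0.0043, 0.1999]
orientation: [-0.0, 0.477, 0.879, -0.0]
wrist_force: [0.1, -0.0, -0.3]
opening: 0.0578
```

Run:
```python
from fit import *
st()
im=snap('side','s18'); crop(im,'s18c',300,150,440,250,5) 
im=snap('top','t18'); crop(im,'t18c',380,190,480,275,6)
```

```text
24.15 [ 0.529  -0.0043  0.1999] [-1.000e-04  4.771e-01  8.789e-01 -1.000e-04] [ 0.11 -0.01 -0.26] 0.05782894531973806 [ 0.53   0.186 -0.669  1.805  0.123  1.194  0.4  ]
```

View pics/s18.png

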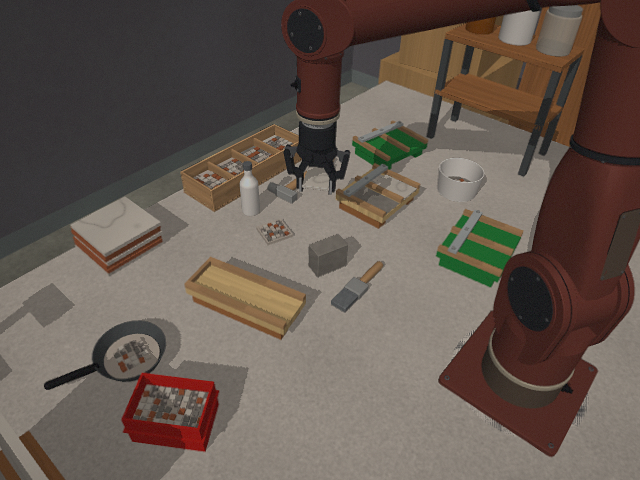

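View pics/t18c.png

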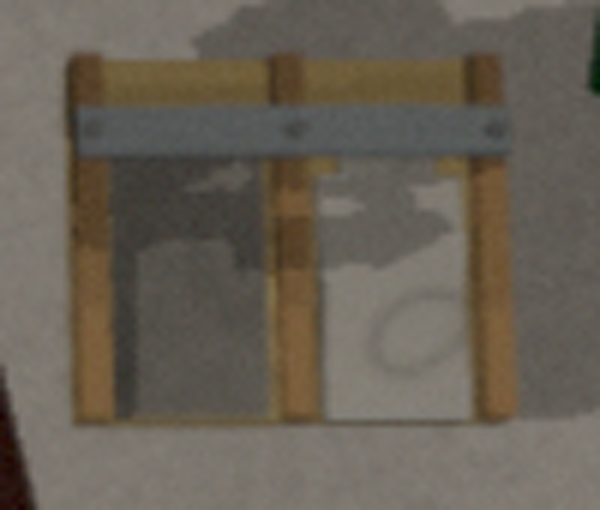

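Run:
```python
from fit import *
m=[(.075,.088,.057),(.075,-.088,.057),(-.075,-.088,.057),(-.075,.088,.057),(-.075,.006,.057),(-.075,-.006,.057),(-.075,-.076,.057),(-.075,.076,.057)]
o=[('top',p,q) for p,q in zip(T((380,190),6,[(69,55),(502,55),(517,418),(76,419),(279,418),(318,418),(479,418),(113,418)]),m)]
s2=lambda p:T((300,150),5,p)
o2=[('side',p,q) for p,q in zip(s2([(182,200),(600,178),(428,318),(517,245)]),[m[0],m[2],m[3],m[4]])]
for oo in(o,o2,o+o2):
  p,r=fit(oo,[.5255,-.26,0]); print(p,r.tolist(),'bayfront',fr(p,-.075,.041))
# bay mask
M=np.load('masks.npz')
for k in ('bay_409','filled_444'):
    ys,xs=np.where(M[k]); print(k,xs.min(),xs.max(),ys.min(),ys.max(), unproj('top',[[xs.mean(),ys.max()+.5]],.045 if 'bay' in k else .051)[0])
```

```text
[ 0.52728237 -0.26065782  0.00621985] [[0.3, -0.2], [-0.4, -0.1], [-0.3, 0.0], [0.5, -0.1], [0.6, 0.1], [-0.9, 0.1], [1.1, 0.1], [-0.7, 0.1]] bayfront [ 0.45202881 -0.2201251 ]
[ 0.52461917 -0.26637607  0.0304237 ] [[0.8, 0.7], [0.8, -2.4], [-0.5, 0.4], [-1.0, -0.0]] bayfront [ 0.4484067  -0.22767647]
[ 0.52666134 -0.26161712  0.00735838] [[0.7, 0.1], [-0.1, 0.1], [0.1, 0.3], [0.9, 0.2], [1.0, 0.3], [-0.5, 0.3], [1.5, 0.3], [-0.3, 0.4], [-1.2, 0.6], [-0.5, -1.4], [-3.4, 0.9], [-3.0, 0.8]] bayfront [ 0.45136168 -0.2211701 ]
bay_409 398 425 216 259 [ 0.45311058 -0.22021538  0.045     ]
filled_444 433 457 216 260 [ 0.45037714 -0.30024936  0.051     ]
```

View pics/s18c.png

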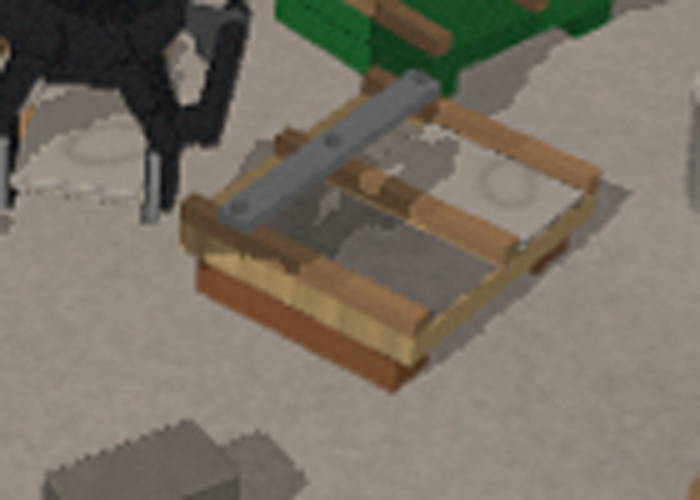

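Call:
{"fn": "servo_tool", "kwargs": {"increments": [{"slide": [0,0,0],"turn": [0,0,-1]},{"slide": [0,0,0],"turn": [0,0,-1]},{"slide": [0,0,0],"turn": [0,0,-1]},{"slide": [0,0,0],"turn": [0,0,-1]},{"slide": [0,0,0],"turn": [0,0,-1]},{"slide": [0,0,0],"turn": [0,0,-1]},{"slide": [0,0,0],"turn": [0,0,-1]},{"slide": [0,0,0],"turn": [0,0,-1]},{"slide": [0,0,0],"turn": [0,0,-1]},{"slide": [0,0,0],"turn": [0,0,-1]}]}}

```text
clock: 25.5
ee_pos: [0.5291, -0.0042, 0.1999]
orientation: [-0.0, 0.098, 0.995, -0.0]
wrist_force: [-0.4, -0.1, -0.8]
opening: 0.0576
```

Run:
```python
from fit import *
plan([.4185,-.2204,.15],3.1456)
```

```text
25.5 [ 0.5291 -0.0042  0.1999] [-1.000e-04  9.830e-02  9.952e-01 -0.000e+00] [-0.43 -0.1  -0.76] 0.057647714048753504 [ 0.607  0.2   -0.758  1.801  0.148  1.198  1.179]
turn [-0.   -0.   -2.51] slide(before turn) [ 1.323 -4.672  0.998] slide(after turn) [ 2.229 -4.314  0.998] d [-0.111 -0.216 -0.05 ]
```

Call:
{"fn": "servo_tool", "kwargs": {"increments": [{"slide": [0,0,0],"turn": [0,0,-0.84]},{"slide": [0,0,0],"turn": [0,0,-0.84]},{"slide": [0,0,0],"turn": [0,0,-0.83]},{"slide": [0.37,-0.7,0],"turn": [0,0,0]},{"slide": [0.37,-0.72,0.2],"turn": [0,0,0]},{"slide": [0.37,-0.72,0.2],"turn": [0,0,0]},{"slide": [0.37,-0.72,0.2],"turn": [0,0,0]},{"slide": [0.37,-0.72,0.2],"turn": [0,0,0]},{"slide": [0.37,-0.72,0.2],"turn": [0,0,0]},{"slide": [0,0,0],"turn": [0,0,0]}]}}

```text
clock: 26.75
ee_pos: [0.4168, -0.2223, 0.149]
orientation: [-0.001, 0.002, 1.0, 0.0]
wrist_force: [0.5, -0.3, -2.1]
opening: 0.0578
```

Run:
```python
from fit import *
plan([.4185,-.2204,.056],3.1456)
im=snap('side','s19'); crop(im,'s19c',300,120,460,260,5) 
im=snap('top','t19'); crop(im,'t19c',370,190,490,310,5)
```

```text
26.75 [ 0.4168 -0.2223  0.149 ] [-9.0e-04  1.8e-03  1.0e+00  0.0e+00] [ 0.55 -0.29 -2.12] 0.05784389803773258 [ 0.974  0.105 -0.603  1.989  0.069  1.068  1.907]
turn [ 0.   -0.02 -0.1 ] slide(before turn) [-0.038  0.038  1.861] slide(after turn) [-0.035  0.038  1.861] d [ 0.002  0.002 -0.093]
```

View pics/s19c.png

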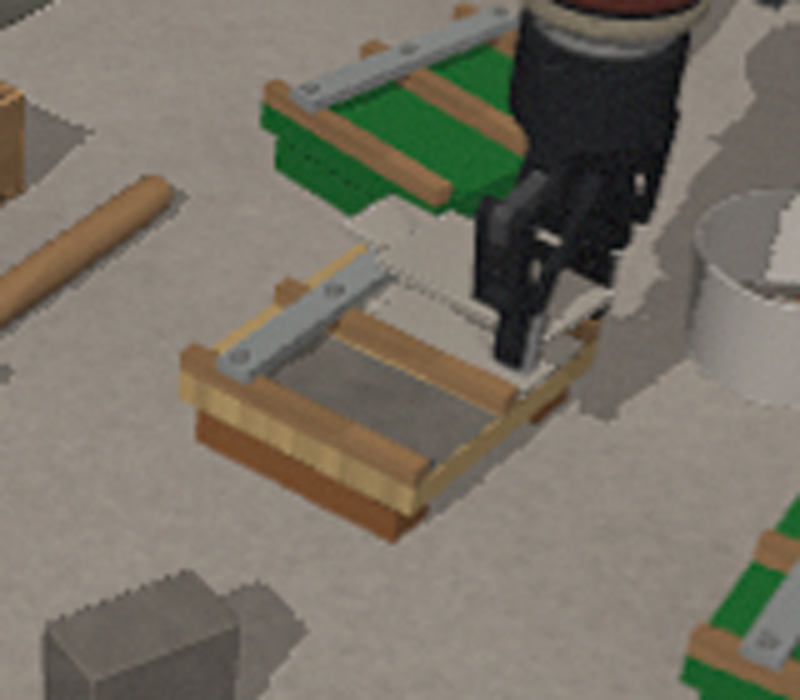

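View pics/t19c.png

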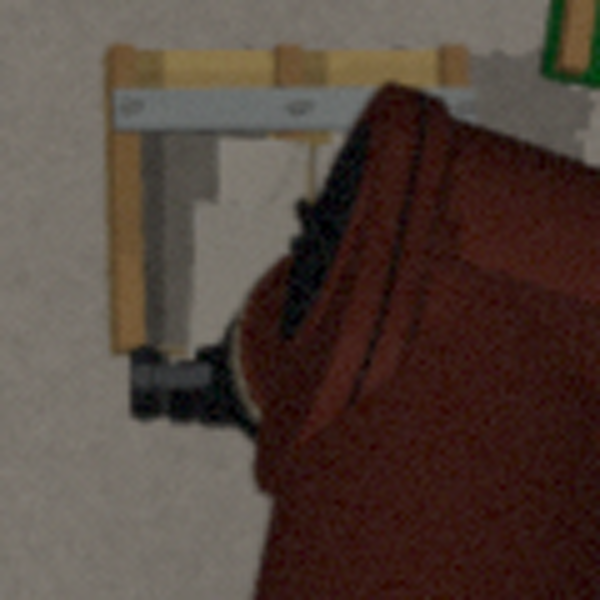

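Run:
```python
from fit import *
for z in(.15,.144):
  for n,p in zip(['bodycorner','tongue corner','tongue right','edge near'],T((370,190),5,[(193,203),(220,138),(305,140),(187,345)])): print(z,n,np.round(unproj('top',p,z)[0],4))
print('side')
for z in(.15,.14,.13):
  for n,p in zip(['shoulder'],T((300,120),5,[(375,245)])): print(z,n,np.round(unproj('side',p,z)[0],4))
```

```text
0.15 bodycorner [ 0.506  -0.1951  0.15  ]
0.15 tongue corner [ 0.5357 -0.2078  0.15  ]
0.15 tongue right [ 0.5351 -0.2461  0.15  ]
0.15 edge near [ 0.442  -0.1911  0.15  ]
0.144 bodycorner [ 0.5071 -0.1961  0.144 ]
0.144 tongue corner [ 0.537 -0.209  0.144]
0.144 tongue right [ 0.5363 -0.2475  0.144 ]
0.144 edge near [ 0.4427 -0.1922  0.144 ]
side
0.15 shoulder [ 0.5079 -0.2065  0.15  ]
0.14 shoulder [ 0.516  -0.2195  0.14  ]
0.13 shoulder [ 0.5242 -0.2326  0.13  ]
```

Call:
{"fn": "servo_tool", "kwargs": {"increments": [{"slide": [-0.03,0.04,0.2],"turn": [0,0,-0.65]},{"slide": [0,0,0.3],"turn": [0,0,0]},{"slide": [0,0,0.3],"turn": [0,0,0]},{"slide": [0,0,0.3],"turn": [0,0,0]},{"slide": [0,0,0.2],"turn": [0,0,0]},{"slide": [0,0,0.1],"turn": [0,0,0]},{"slide": [0,0,0],"turn": [0,0,0]}]}}

```text
clock: 27.72
ee_pos: [0.4204, -0.2175, 0.0796]
orientation: [-0.0, -0.028, 1.0, 0.0]
wrist_force: [-1.5, -0.7, -0.4]
opening: 0.0575
```

Run:
```python
from fit import *
plan([.4185,-.2204,.056],3.19)
im=snap('side','s20'); crop(im,'s20c',320,160,440,260,6) 
im=snap('top','t20'); crop(im,'t20c',380,190,480,290,6)
```

```text
27.725 [ 0.4204 -0.2175  0.0796] [-1.000e-04 -2.780e-02  9.996e-01  2.000e-04] [-1.47 -0.68 -0.4 ] 0.057525301444468414 [ 0.943  0.207 -0.603  2.052  0.146  0.923  1.887]
turn [ 0.   -0.    0.09] slide(before turn) [ 0.041 -0.055  0.473] slide(after turn) [ 0.04  -0.055  0.473] d [-0.002 -0.003 -0.024]
```

View pics/s20c.png

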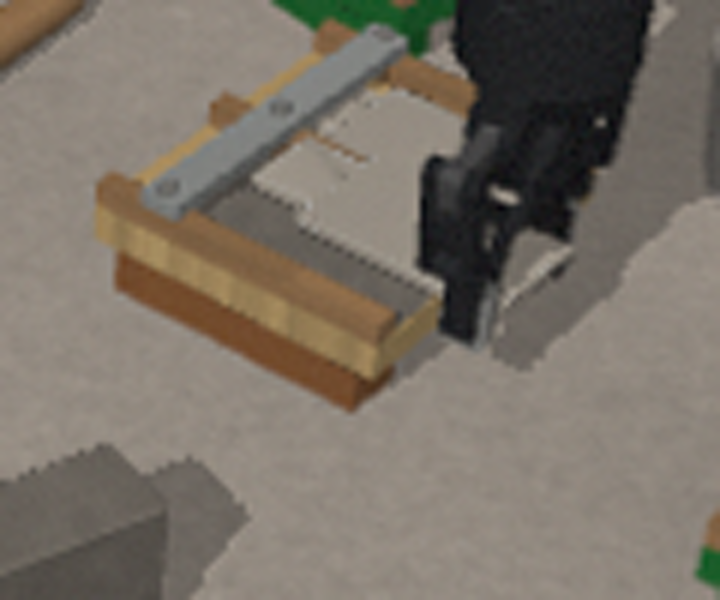

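View pics/t20c.png

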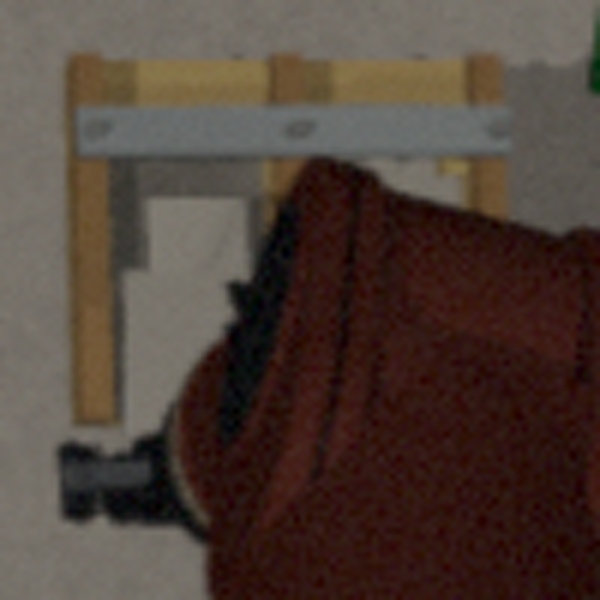

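Run:
```python
from fit import *
for z in(.078,.072):
  for n,p in zip(['tongueL','tongueR','bodyL','near'],T((380,190),6,[(148,198),(248,197),(123,268),(125,420)])): print(z,n,np.round(unproj('top',p,z)[0],4))
```

```text
0.078 tongueL [ 0.5377 -0.199   0.078 ]
0.078 tongueR [ 0.5384 -0.239   0.078 ]
0.078 bodyL [ 0.5094 -0.1885  0.078 ]
0.078 near [ 0.4487 -0.1883  0.078 ]
0.072 tongueL [ 0.5389 -0.2     0.072 ]
0.072 tongueR [ 0.5396 -0.2402  0.072 ]
0.072 bodyL [ 0.5104 -0.1895  0.072 ]
0.072 near [ 0.4494 -0.1892  0.072 ]
```

Call:
{"fn": "servo_tool", "kwargs": {"increments": [{"slide": [0,-0.025,0.15],"turn": [0,0,-0.05]},{"slide": [0,0,0.15],"turn": [0,0,0]},{"slide": [0,0,0.1],"turn": [0,0,0]},{"slide": [0,0,0.06],"turn": [0,0,0]},{"slide": [0,0,0],"turn": [0,0,0]}]}}

```text
clock: 28.45
ee_pos: [0.4204, -0.2187, 0.0566]
orientation: [-0.0, -0.03, 1.0, 0.0]
wrist_force: [0.3, -0.0, -0.9]
opening: 0.0575
```

Call:
{"fn": "servo_tool", "kwargs": {"increments": [{"slide": [0,0,0.04],"turn": [0,0,0]},{"slide": [0,0,0.0],"turn": [0,0,0]}]}}

```text
clock: 28.7
ee_pos: [0.4205, -0.2189, 0.0548]
orientation: [-0.0, -0.03, 1.0, -0.0]
wrist_force: [-0.7, 0.2, -0.8]
opening: 0.0571
```

Call:
{"fn": "servo_tool", "kwargs": {"increments": [{"slide": [-0.15,0,0],"turn": [0,0,0]},{"slide": [-0.15,0,0],"turn": [0,0,0]},{"slide": [0,0,0.04],"turn": [0,0,0]},{"slide": [0,0,0.02],"turn": [0,0,0]},{"slide": [0,0,0],"turn": [0,0,0]}]}}

```text
clock: 29.32
ee_pos: [0.4353, -0.2179, 0.0517]
orientation: [-0.0, -0.03, 1.0, 0.0]
wrist_force: [1.0, -0.6, -0.6]
opening: 0.0576
```

Run:
```python
from fit import *
st()
im=snap('side','s21'); crop(im,'s21c',320,160,440,260,6) 
im=snap('top','t21'); crop(im,'t21c',380,190,480,290,6)
```

```text
29.325 [ 0.4353 -0.2179  0.0517] [-2.000e-04 -2.980e-02  9.996e-01  1.000e-04] [ 0.98 -0.6  -0.65] 0.05756510482418936 [ 0.907  0.279 -0.59   2.043  0.201  0.876  1.836]
```

View pics/s21c.png

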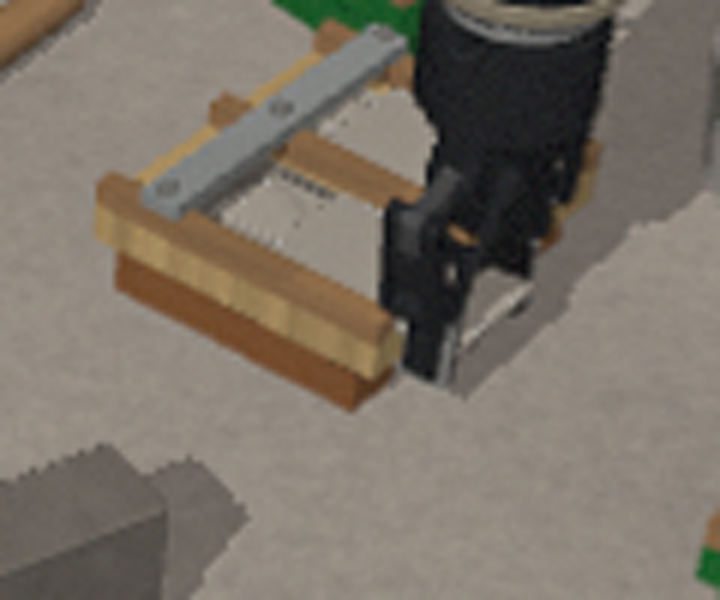

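View pics/t21c.png

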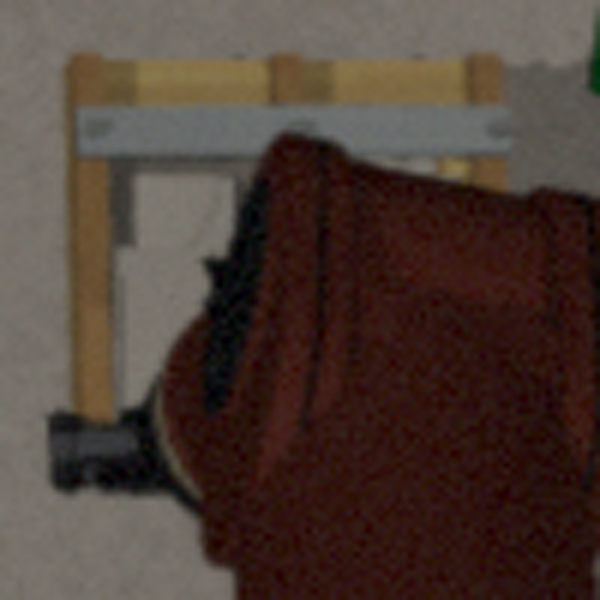

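Call:
{"fn": "servo_tool", "kwargs": {"increments": [{"slide": [0,-0.04,0.02],"turn": [0,0,0]},{"slide": [0,0,0.02],"turn": [0,0,0]},{"slide": [0,0,0],"turn": [0,0,0]}]}}

```text
clock: 29.8
ee_pos: [0.4358, -0.2198, 0.0509]
orientation: [-0.0, -0.03, 1.0, -0.0]
wrist_force: [-6.2, 4.3, 16.6]
opening: 0.0576
```

Call:
{"fn": "servo_tool", "kwargs": {"increments": [{"slide": [0,0,-0.02],"turn": [0,0,0]},{"slide": [0,0,0],"turn": [0,0,0]},{"slide": [0,0,0],"turn": [0,0,0]},{"slide": [0,0,0],"turn": [0,0,0]},{"slide": [0,0,0],"turn": [0,0,0]},{"slide": [0,0,-0.2],"turn": [0,0,0]},{"slide": [0,0,-0.5],"turn": [0,0,0]},{"slide": [0.2,0,-0.5],"turn": [0,0,0]},{"slide": [0.4,0,-0.5],"turn": [0,0,0]},{"slide": [0,0,0],"turn": [0,0,0]}], "grip": 0.95}}

```text
clock: 31.05
ee_pos: [0.4058, -0.2227, 0.1379]
orientation: [0.001, -0.029, 1.0, -0.002]
wrist_force: [0.5, 0.6, -0.9]
opening: 0.0811
```

Run:
```python
from fit import *
st()
im=snap('side','s22'); crop(im,'s22c',320,160,440,260,6) 
im=snap('top','t22'); crop(im,'t22c',380,190,480,290,6)
```

```text
31.05 [ 0.4058 -0.2227  0.1379] [ 0.0011 -0.0292  0.9996 -0.0015] [ 0.49  0.57 -0.86] 0.08112472205941185 [ 0.995  0.095 -0.612  2.025  0.066  1.037  1.982]
```

View pics/s22c.png

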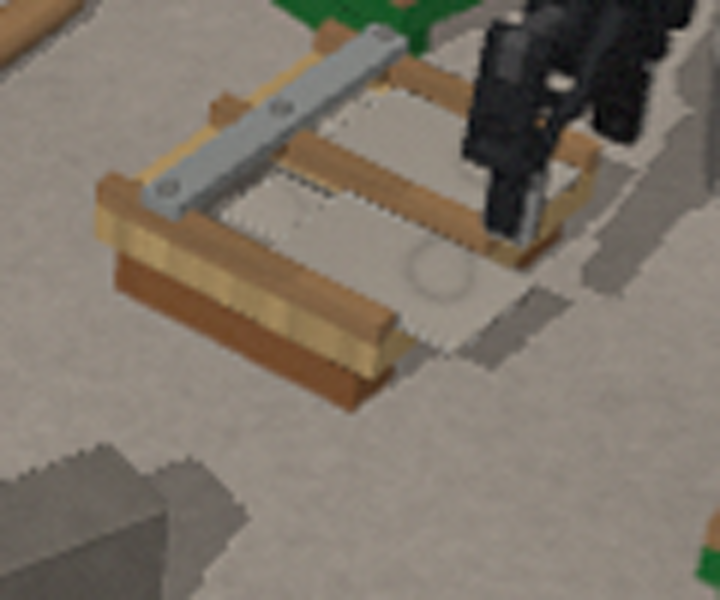

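View pics/t22c.png

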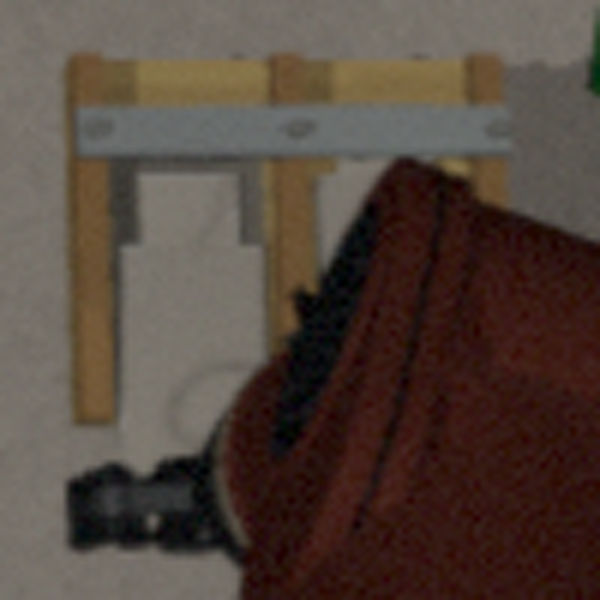

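Run:
```python
from fit import *
plan([.398,-.2203,.072],3.1466)
```

```text
31.15 [ 0.4059 -0.2219  0.1361] [ 4.000e-04 -2.960e-02  9.996e-01 -5.000e-04] [0.38 0.39 0.34] 0.08139384253765042 [ 0.994  0.099 -0.612  2.025  0.067  1.035  1.981]
turn [-0.01  0.01  0.68] slide(before turn) [0.157 0.043 1.281] slide(after turn) [0.158 0.033 1.281] d [-0.008  0.002 -0.064]
```

Call:
{"fn": "servo_tool", "kwargs": {"increments": [{"slide": [0.16,0.01,0],"turn": [0,0,0.68]},{"slide": [0,0,0],"turn": [0,0,0]},{"slide": [0,0,0],"turn": [0,0,0]},{"slide": [0,0,0],"turn": [0,0,0]},{"slide": [0,0,0],"turn": [0,0,0]},{"slide": [0,0,0.4],"turn": [0,0,0]},{"slide": [0,0,0.4],"turn": [0,0,0]},{"slide": [0,0,0.2],"turn": [0,0,0]},{"slide": [0,0,0],"turn": [0,0,0]}], "grip": 0}}

```text
clock: 32.28
ee_pos: [0.3974, -0.2215, 0.0854]
orientation: [-0.0, -0.003, 1.0, 0.0]
wrist_force: [0.4, 0.1, -0.1]
opening: -0.0
```

Run:
```python
from fit import *
plan([.398,-.2203,.072],3.1466)
im=snap('side','s23'); crop(im,'s23c',320,160,440,260,6)
```

```text
32.275 [ 0.3974 -0.2215  0.0854] [-5.0e-04 -2.7e-03  1.0e+00  5.0e-04] [ 0.36  0.12 -0.12] -9.88189930508328e-06 [ 0.981  0.159 -0.602  2.088  0.112  0.927  1.894]
turn [ 0.01 -0.01  0.  ] slide(before turn) [-0.013  0.023  0.269] slide(after turn) [-0.013  0.023  0.269] d [ 0.001  0.001 -0.013]
```

View pics/s23c.png

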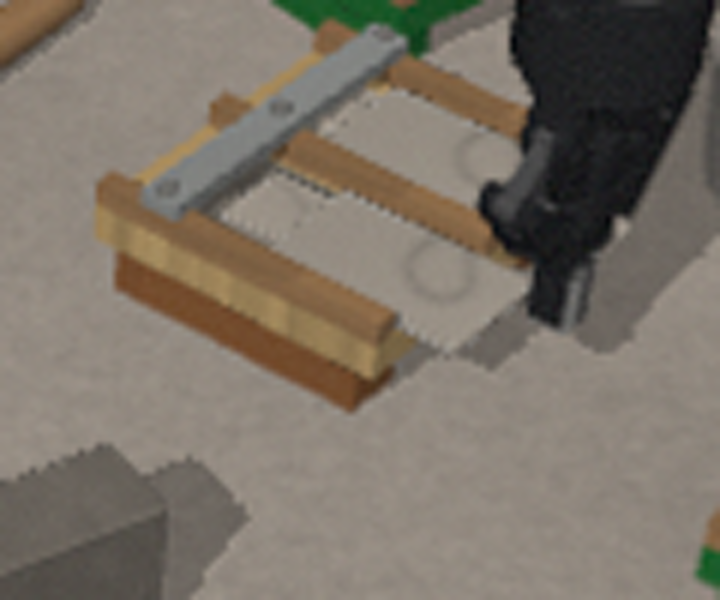

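Call:
{"fn": "servo_tool", "kwargs": {"increments": [{"slide": [0,0.02,0.17],"turn": [0,0,0]},{"slide": [0,0,0.1],"turn": [0,0,0]},{"slide": [-0.1,0,0],"turn": [0,0,0]},{"slide": [-0.13,0,0],"turn": [0,0,0]},{"slide": [-0.13,0,0],"turn": [0,0,0]},{"slide": [-0.13,0,0],"turn": [0,0,0]},{"slide": [-0.12,0,0],"turn": [0,0,0]},{"slide": [-0.1,0,0],"turn": [0,0,0]},{"slide": [0,0,0],"turn": [0,0,0]}]}}

```text
clock: 33.45
ee_pos: [0.4336, -0.2204, 0.0723]
orientation: [0.0, -0.003, 1.0, 0.0]
wrist_force: [-0.1, -0.3, 0.0]
opening: 0.0001
```

Run:
```python
from fit import *
plan([.4405,-.2203,.072],3.1466)
im=snap('side','s24'); crop(im,'s24c',320,160,440,260,6) 
im=snap('top','t24'); crop(im,'t24c',380,190,480,290,6)
```

```text
33.45 [ 0.4336 -0.2204  0.0723] [ 2.0e-04 -2.8e-03  1.0e+00  1.0e-04] [-0.06 -0.28  0.02] 9.881959264166897e-05 [ 0.926  0.245 -0.599  2.029  0.173  0.916  1.811]
turn [0.   0.01 0.01] slide(before turn) [-0.137  0.001  0.007] slide(after turn) [-0.137  0.001  0.007] d [ 0.007  0.    -0.   ]
```

View pics/s24c.png

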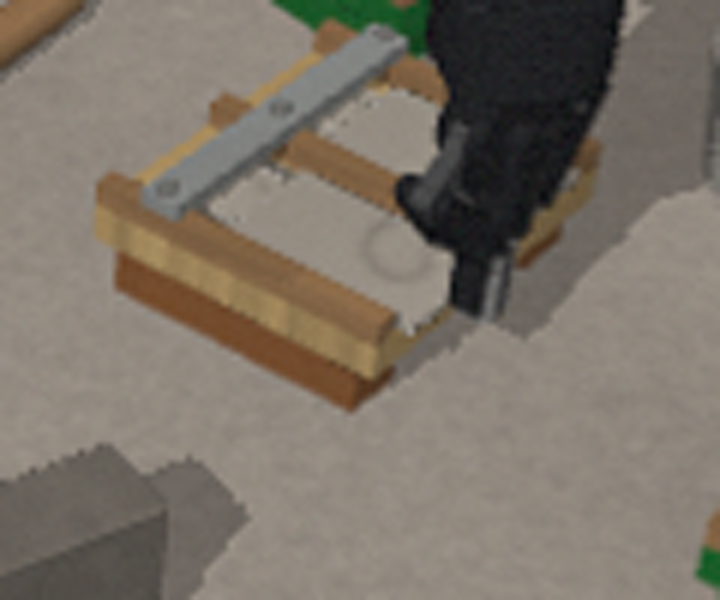

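View pics/t24c.png

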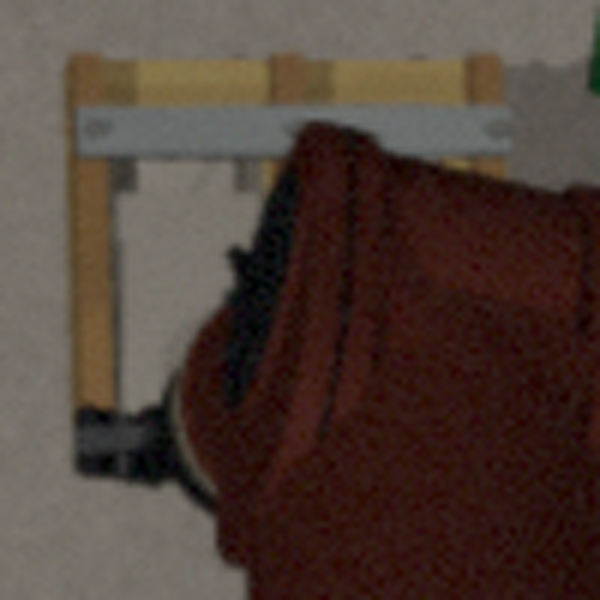

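Call:
{"fn": "servo_tool", "kwargs": {"increments": [{"slide": [-0.07,0,0],"turn": [0,0,0]},{"slide": [-0.07,0,0],"turn": [0,0,0]},{"slide": [0,0,0],"turn": [0,0,0]},{"slide": [0,0,0],"turn": [0,0,0]}]}}

```text
clock: 34.05
ee_pos: [0.4402, -0.2205, 0.0723]
orientation: [0.0, -0.003, 1.0, 0.0]
wrist_force: [0.1, -0.0, -0.1]
opening: 0.0002
```

Call:
{"fn": "servo_tool", "kwargs": {"increments": [{"slide": [0.3,0,0],"turn": [0,0,0]},{"slide": [0.3,0,-0.3],"turn": [0,0,0]},{"slide": [0,0,-0.8],"turn": [0,0,0]},{"slide": [0,-0.7,-0.8],"turn": [0,0,0]},{"slide": [0,-0.9,-0.4],"turn": [0,0,0]},{"slide": [0,-0.9,0],"turn": [0,0,0]},{"slide": [0,-0.9,0],"turn": [0,0,0]},{"slide": [0,-0.9,0],"turn": [0,0,0]},{"slide": [0,0,0],"turn": [0,0,0]}]}}

```text
clock: 35.17
ee_pos: [0.4086, -0.439, 0.1865]
orientation: [-0.001, -0.0, 1.0, 0.0]
wrist_force: [-0.0, 0.1, -0.8]
opening: 0.0002
```

Run:
```python
from fit import *
st()
im=snap('side','s25'); crop(im,'s25c',320,160,440,260,6) 
im=snap('top','t25'); crop(im,'t25c',380,190,480,290,6)
```

```text
35.175 [ 0.4086 -0.439   0.1865] [-5.e-04 -0.e+00  1.e+00  1.e-04] [-0.04  0.1  -0.78] 0.0002033809746975157 [ 1.132  0.317 -0.468  1.66   0.152  1.201  2.2  ]
```

View pics/s25c.png

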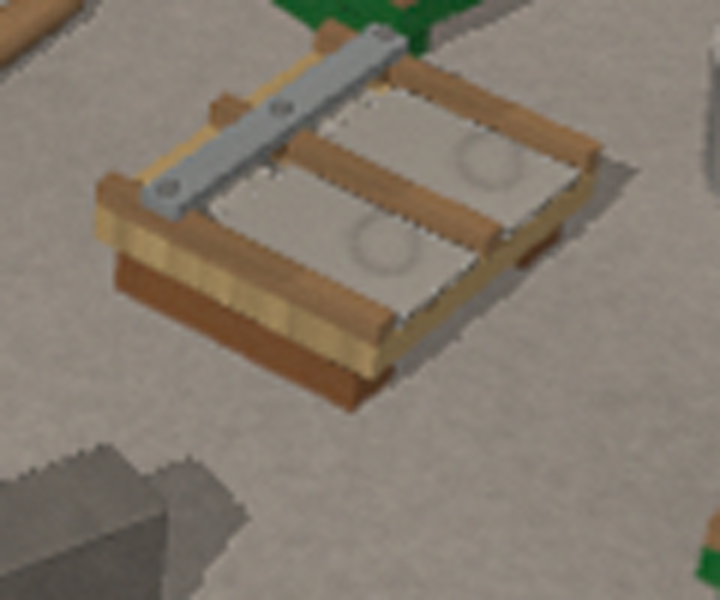

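View pics/t25c.png

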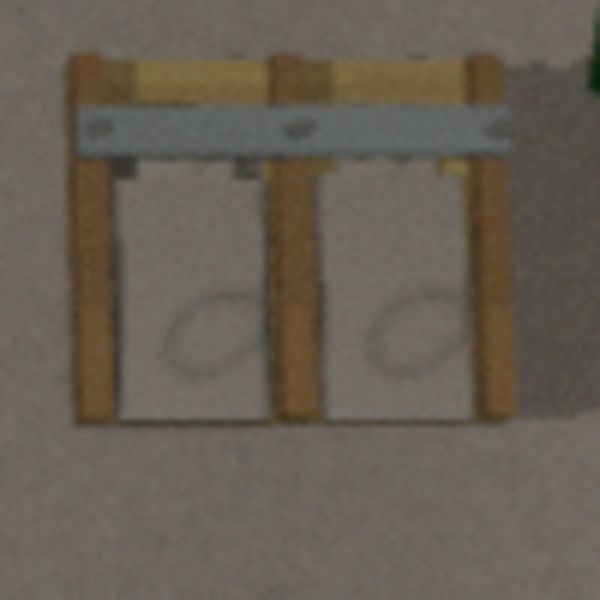

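Run:
```python
from fit import *
im=cv2.imread('pics/t25.png').astype(float).mean(2)
for n,(a,b) in {'loose':(402,422),'filled':(436,456)}.items():
    print(n,np.round(im[255:264,a:b].mean(1),0))
for r in (230,250): print(np.round(im[r-3:r+4,394:462].mean(0),0).astype(int).tolist())
a=cv2.imread('pics/top0.png').astype(int);b=cv2.imread('pics/t25.png').astype(int)
d=(np.abs(a-b).max(2)>40).astype(np.uint8); n,l,s,c=cv2.connectedComponentsWithStats(cv2.morphologyEx(d,cv2.MORPH_OPEN,np.ones((3,3))))
print([(x[:4].tolist(),int(x[4])) for x in s[1:]])
```

```text
loose [109. 109. 108. 109. 102.  64.  88. 100. 101.]
filled [108. 108. 108. 109. 104.  73.  98. 100. 101.]
[70, 71, 72, 71, 66, 73, 92, 105, 105, 106, 104, 105, 104, 105, 105, 104, 105, 105, 105, 105, 106, 105, 106, 105, 105, 103, 105, 104, 105, 96, 67, 62, 62, 71, 73, 72, 71, 73, 71, 86, 104, 105, 105, 106, 104, 104, 106, 106, 105, 106, 104, 105, 105, 104, 105, 106, 104, 105, 105, 105, 104, 105, 104, 91, 63, 55, 65, 71]
[77, 79, 79, 78, 70, 60, 88, 107, 109, 108, 108, 108, 105, 102, 100, 100, 101, 102, 101, 103, 103, 102, 103, 103, 104, 103, 102, 103, 102, 95, 74, 61, 57, 69, 78, 80, 79, 77, 72, 76, 96, 107, 107, 108, 108, 107, 106, 101, 100, 99, 101, 103, 102, 102, 103, 102, 104, 103, 102, 102, 102, 103, 103, 100, 83, 62, 62, 72]
[([462, 204, 165, 276], 21962), ([620, 210, 5, 10], 41), ([214, 219, 5, 8], 32), ([400, 220, 4, 10], 35), ([623, 220, 5, 5], 20), ([631, 222, 9, 10], 63), ([622, 227, 3, 3], 9), ([217, 231, 3, 3], 9), ([401, 235, 3, 5], 15), ([219, 240, 6, 18], 54), ([401, 241, 6, 7], 30), ([400, 249, 6, 11], 45), ([624, 248, 4, 7], 23), ([636, 256, 3, 3], 9), ([637, 261, 3, 4], 11), ([626, 264, 3, 3], 9), ([627, 268, 13, 53], 361), ([626, 273, 6, 8], 28), ([610, 379, 30, 25], 533), ([596, 453, 44, 27], 637)]
```

View pics/t25.png

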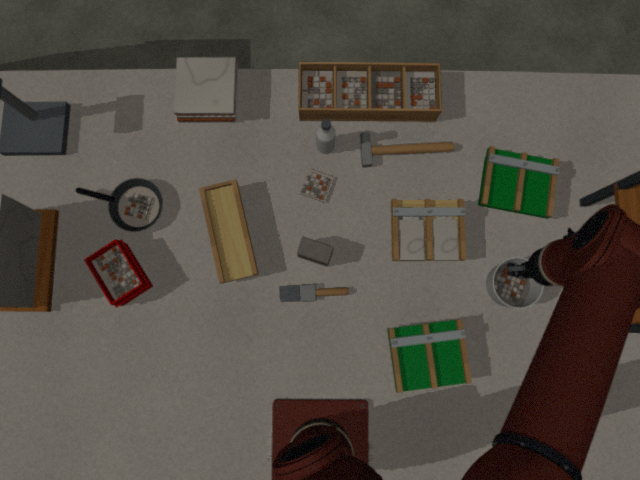

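Run:
```python
from h import *
print(bot.close_job())
```

```text
the job is handed in; nothing more can be done
None
```

The slat is in the empty bay of the plywood setting bed, tongue under the keeper bar and released. I handed the job in at about 35 s; no verdict came back.

- **Tray:** I pushed the slat from behind with shut fingertips until the tongue was about 32 mm out over the open end, then lifted it by the tongue.
- **Block:** I set it down across the block and let go. The camera fit put it about 9 mm off centre and 0.06 rad off the block's axis, inside the 25 mm and 0.5 rad limits.
- **Bed:** I picked it up again by the plain end and turned it half round. The slat was yawed about 0.05 rad in the grip, so I corrected that before lowering it into the bay. I let go with about 28 mm still sticking out and pushed the rest in with shut fingertips.

**Last checks**
- **Position:** The top picture shows the plain end level with the filled slat's end to within about a pixel (2 mm). The slat sits between the battens and looks flat in both pictures.
- **Small disagreement:** The shoulder edges suggested the slat may be 1–2 mm short of fully home, still inside the 6 mm limit.
- **Camera disagreement:** The two cameras differed by up to 7 mm on the bay's position. I put this down to corners I picked wrongly in the side picture and used the top camera.
- **Other things on the table:** Comparing the first and last top pictures showed no shift of any bystander that was in clear view. The round tub was partly hidden by the arm in the last picture; it looked in place by eye. At hand-in the arm was held clear of everything.

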